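Catch hex nuts from a gravity feeder and pour them into the kit tray

ROBOT

A 6-joint arm with a two-finger parallel gripper is mounted at the origin on the work surface. World frame = base frame: x ahead of the robot, y to its left, z up, the work surface at z = 0. Lengths are in m, angles in degrees, forces in N, time in s.
With the tool pointing down it reaches from about 0.325 to 0.85 m from the base axis. Payload 4.4 kg.
Tool frame: the origin (TCP) lies at the very end of the fingers, on their centre line; the grasp point (between the pads) lies 19 mm behind it; z points along the fingers, y is the line along which they close (so a half turn about z gives the same grasp; the last joint's range is limited). The gripper opens to 94 mm and grips with 3 to 60 N. Pads are 16 mm wide; open, the fingers measure 119 mm over their backs; the gripper's body (75 mm by 177 mm) begins 78 mm behind the grasp point.
Start: joints at [-83.68, 11.837, 88.321, -0, 79.842, -8.623], TCP at [0.148, -0.556, 0.205] pointing down, gripper open.
Joint ranges: [-156.59, 156.59], [-49.26, 127.26], [12.9, 141.05], [-63.56, 243.56], [4.71, 150.69], [-161.64, 161.64]. Speed limits (degrees/s): [159.86, 159.86, 180, 180, 180, 180].

INTERFACE

Orientations are given as [roll, pitch, yaw] about the fixed x, y, z axes, in that order (R = Rz(yaw) Ry(pitch) Rx(roll)).
In Python, from bench import env gives the robot as it stands.
- The arm moves only by the tool send_rows, never from a script. Its argument "commands" is a list of rows, each an object with "jaw": the opening, from 0 (shut) to 1 (fully open); "offset": the shift along the tool's x, y, z each as a share of 1 m, from -1 to 1, a list of three; "turn": the turn, a rotation vector about the tool's x, y, z each as a share of 90 degrees, from -1 to 1, a list of three. In form: [{"jaw": jaw, "offset": [dx, dy, dz], "turn": [ax, ay, az]}, ...]. A call has 1 to 12 rows; each row is the pose to reach, as a shift and turn from the pose commanded when the call began, along the tool's axes at that moment; what a row does not reach only later rows make up. A row lasts 1/10 s, in which the tool goes at most 50 mm and 8.59 degrees, less where a joint would pass 70% of its speed; a pose out of reach is approached as far as the arm can. A call with a number of a shift or a turn outside -1 to 1 is refused whole. A call with a gripper value outside its range is refused whole. The fingers move at their own pace and stop on an object; "squeeze" is the grip in N (left out, the last holds). Time passes only in rows, so rows that repeat a pose let the fingers close. It gives the time, the measured TCP pose, the force, the opening and the grip force at its end, in the units of the state.
- env.read_state(): the state, without advancing time (a new reading comes with each control period).
- env.camera(name): name is "scene" or "top" or "wrist"; returns a dict with "pixels" (420x560x3 uint8, blue, green, red), "range_z" (420x560 float32, m along the optical axis (not along the pixel's ray), 0 where there is no reading), "fx", "fy", "cx", "cy" (pixels), "pose" (4x4, takes a point from camera to world coordinates); the wrist camera has in their place "hand_eye" (4x4, takes a point from camera to tool coordinates, whose origin is the TCP and whose axes are the flange's). Camera axes: x right, y up, looking along -z (the intrinsics and any distortion apply to the point x, -y, -z); pixel columns grow to the right and rows downward; lengths in m; the calibration is good to about 2 mm. A picture is of the moment at which its call begins: read the wrist's pose just before it.
- env.hand_in(): hands the job in; it is judged then, once.
The state is a dict: "time_s": time; "joint_positions": joint angles; "joint_velocities": joint speeds; "joint_efforts": joint torques, N m; "ee_pos": TCP position; "tool_rot": TCP orientation; "ft_force": force on the tool from outside, world axes, zero at the start; "torque": the same for the moment, N m; "finger_gap": finger opening in m; "finger_force": force on a finger pad.
Only numpy, scipy, OpenCV 4.12 (cv2) and the standard library are available. Lean on these libraries where they do the work, as an engineer would, in place of code of your own. Each camera call takes 0.05 s, during which the arm holds its last target. There are 200 camera calls.

TASK

Get all five hex nuts out of the gravity feeder and into the aluminium tray: first set the yellow bin, which was left standing on its end, upright on the black mat and let go of it; then take it up again another way, hold it under the chute and gently lift the gate with the bin's own rims, so that every nut slides into the held bin, and pour the nuts from the bin into the tray. Finally stand the empty bin upright on the black mat and let go, the gate shut again, without touching the gate with the gripper, pushing the tray about, or moving or tipping the bottle, the steel cup or the black ring.

Things in the scene. Friction and masses are not known exactly. Their poses are not given: they have to be found in the camera images.
- bin: yellow plastic parts bin, open-topped, 120 (x) x 62 (y) x 70 mm high (z), 3 mm walls, 0.12 kg, fairly slippery. Origin: centre of its underside; z up out of its mouth, x to its pouring front. It starts on the mat on its rear end: x axis up, mouth facing the robot within 1.2 rad of yaw, origin 60 mm above the mat. Grip it across the 62 mm width, on the outside of its side walls
- bin_rear (a point): middle of the rear wall's top rim, at x = -60, y = 0, z = 70 mm in the bin's frame. The side walls are 70 mm high from the rear end to x = 22, and 46 mm high from there to the front at x = 60
- bin_spout (a point): middle of the bin's spout edge (front rim), at x = 60, y = 0, z = 43 mm in the bin's frame. The flat floor ends at x = 20; from there the front wall slopes up and outwards at 45 degrees to this edge, between the side walls
- mat: black rubber mat fixed to the bench, 300 (x) x 220 (y) x 3 mm thick; origin at the centre of its underside, at bench height
- feeder: gravity feeder fixed to the bench, left or right of the mat (the tray is on the other side): an aluminium chute sloping down at 32 degrees to the feeder's -x, on two legs and a base plate (10 mm thick) that stand 70 mm and more behind the lip. Origin on the bench right below the lip; z up; the chute climbs along +x. Highest point 0.34 m. Nuts leave it at up to about 0.6 m/s, to -x
- chute_lip (a point): middle of the chute floor's lower end edge, 200 mm above the bench. The chute is 200 mm long, 44 mm wide outside, 38 inside, its sides 34 mm high. There is free space below the lip, in front of it, and for 65 mm behind it under the chute
- gate (a joint): upright sheet-steel gate just in front of the lip that holds the nuts back; slides straight up 50 mm (value in m, 0 = shut) and drops shut by its own weight (about 1 N) when let go. The nuts can pass from about 0.028 m on
- gate_tabs (a point): underside of the gate's two lifting tabs, midway between them: 155 mm above the bench when shut, 19 mm in front of the lip; moves with the gate. Each tab is flat, 32 mm long (3 to 35 mm in front of the lip), 15 wide (23 to 38 mm off the middle), with 46 mm clear between. The bin's side walls, rising from below, lift both by their rims, and the nuts drop between the tabs
- tray: loose open aluminium tray, 170 (x) x 130 (y) x 45 mm high, 4 mm walls and floor, 0.7 kg; origin at the centre of its underside
- glue: bystander: closed blue plastic bottle, diameter 40, 105 mm high, upright beside the mat's near end; origin at the centre of its foot
- tin: bystander: open steel cup, diameter 54, 85 mm high, upright beside the mat's other near corner (bottle and cup may be exchanged); origin at the centre of its foot
- flange: bystander: flat black ring, diameter 100, 10 mm thick, lying beyond the mat; origin at the centre of its underside
- nut0: one of five alike large steel hex nuts, 27 mm across flats, 31 across corners, 16 mm thick, 45 g, slippery; they start lying in file on the chute behind the gate, number 0 being the lowest. Origin at the centre of one flat face
- nut1: one of five alike large steel hex nuts, 27 mm across flats, 31 across corners, 16 mm thick, 45 g, slippery; they start lying in file on the chute behind the gate, number 1 being number 2 from the bottom. Origin at the centre of one flat face
- nut2: one of five alike large steel hex nuts, 27 mm across flats, 31 across corners, 16 mm thick, 45 g, slippery; they start lying in file on the chute behind the gate, number 2 being number 3 from the bottom. Origin at the centre of one flat face
- nut3: one of five alike large steel hex nuts, 27 mm across flats, 31 across corners, 16 mm thick, 45 g, slippery; they start lying in file on the chute behind the gate, number 3 being number 4 from the bottom. Origin at the centre of one flat face
- nut4: one of five alike large steel hex nuts, 27 mm across flats, 31 across corners, 16 mm thick, 45 g, slippery; they start lying in file on the chute behind the gate, number 4 being number 5 from the bottom. Origin at the centre of one flat face

How it is judged:
By the outcome, as a careful person would: the job done as asked, in the order asked, and still so for the second after the job is handed in, with the robot touching nothing.
It also fails if it takes over 72 s, if anything falls off the work surface, if the arm or the gripper's body presses on something with over 40 N, if the wrist force passes 120 N, or if a joint passes its speed limit or range.

## Working session

There is one attempt and no reset: what is moved stays moved. The work goes in short steps, Python scripts to look and compute and a tool call to move; the robot and the scene stay as the last step left them, time stands still between calls to the robot, and variables do not carry over. Pictures are saved under pics/ and viewed, at most 10 in all, crops included, and the job is handed in when it is done.

Besides the shell and the picture viewer there is one more tool, called after ">>>" as name(argument=value, ...), one argument or row to a line, values as JSON. send_rows: Moves the arm, as the interface text tells. Shift numbers are shares of 1 m and turn numbers shares of 90 degrees, none past 1 either way. Its arguments: {"type":"object","properties":{"commands":{"type":"array","items":{"type":"object","properties":{"jaw":{"type":"number"},"offset":{"type":"array","items":{"type":"number","minimum":-1,"maximum":1}},"turn":{"type":"array","items":{"type":"number","minimum":-1,"maximum":1}}}}},"squeeze":{"type":"number"}},"required":["commands"]}

```bash
mkdir -p pics; ls
python3 - <<'E'
from bench import env
import cv2,numpy as np
print(env.read_state())
ims=[]
for n in("scene","top"):
    c=env.camera(n); ims.append(c); cv2.imwrite(f"pics/{n}0.png",c["pixels"])
    np.savez(f"{n}0.npz",**{k:v for k,v in c.items()})
    print(n,c["fx"],c["fy"],c["cx"],c["cy"],np.round(c["pose"],3).tolist(),c.keys())
E
```

```text
pics
{'time_s': 0.0, 'joint_positions': array([-8.36804547e+01,  1.18839584e+01,  8.84043546e+01, -8.18499387e-05,
        7.98426735e+01, -8.62581730e+00]), 'joint_velocities': array([-0.0001187 ,  0.03119395,  0.11095904,  0.05025   ,  0.03251436,
       -0.05486249]), 'joint_efforts': array([-1.71524898e-03, -3.70886135e+01, -2.81416976e+01,  6.96209050e-02,
        3.61443346e-02, -1.65802735e-04]), 'ee_pos': array([ 0.14816191, -0.55473975,  0.2042974 ]), 'tool_rot': array([-1.79870483e+02, -1.95658318e-02,  1.49453550e+01]), 'ft_force': array([ 0.18226073, -0.16255816, -0.05986405]), 'torque': array([0.02777515, 0.05988607, 0.02387067]), 'finger_force': 0.0, 'finger_gap': 0.09416279293024145}
scene 425.7218974824269 425.7218974824269 271.11006083620197 212.87332817560488 [[-0.665, -0.607, 0.436, 0.995], [0.747, -0.542, 0.385, 0.35], [0.003, 0.582, 0.813, 0.932], [0.0, 0.0, 0.0, 1.0]] dict_keys(['pixels', 'range_z', 'fx', 'fy', 'cx', 'cy', 'pose'])
top 389.9123446346317 389.9123446346317 277.66988056046176 210.96790262512962 [[-0.011, 0.983, -0.181, 0.454], [-1.0, -0.016, -0.024, -0.016], [-0.027, 0.18, 0.983, 0.958], [0.0, 0.0, 0.0, 1.0]] dict_keys(['pixels', 'range_z', 'fx', 'fy', 'cx', 'cy', 'pose'])
```

View pics/scene0.png

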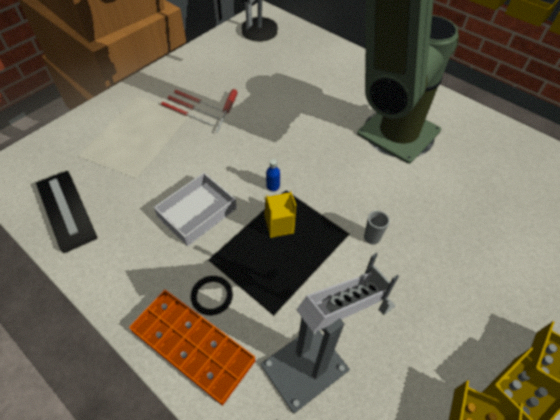

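View pics/top0.png

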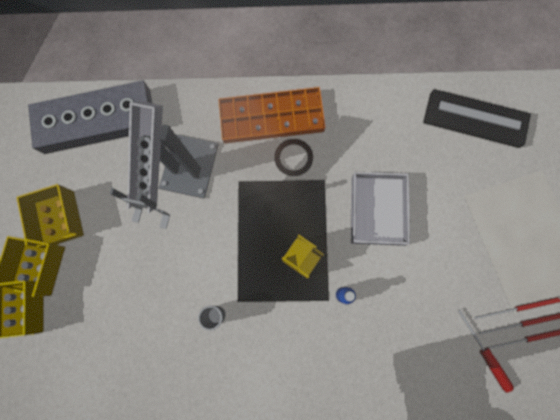

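The two pictures show the feeder on the robot's left (top view: chute from (152,200) up to (145,105), lip towards the robot), and the tray on the right (380,208). The mat is centred at (283,240), with the bin standing at (302,256). The cup is at (211,316), the bottle at (346,295) and the ring at (293,157).

```bash
cat > h.py <<'E'
import numpy as np,cv2
from scipy.spatial.transform import Rotation as R
def load(f): return dict(np.load(f))
def cloud(c,P=None):
    P=c["pose"] if P is None else P
    d=c["range_z"]; v,u=np.mgrid[:d.shape[0],:d.shape[1]]
    p=np.stack([(u-c["cx"])/c["fx"]*d,-(v-c["cy"])/c["fy"]*d,-d],-1)
    w=p@P[:3,:3].T+P[:3,3]; w[d==0]=np.nan
    return w
def plane(c,uv,z,P=None):
    P=c["pose"] if P is None else P
    uv=np.atleast_2d(uv).astype(float)
    r=np.stack([(uv[:,0]-c["cx"])/c["fx"],-(uv[:,1]-c["cy"])/c["fy"],-np.ones(len(uv))],-1)@P[:3,:3].T
    return P[:3,3]+r*((z-P[2,3])/r[:,2])[:,None]
E
python3 - <<'E'
from h import *
np.set_printoptions(precision=4,suppress=True)
def rect(p): 
    r=cv2.minAreaRect((p[:,:2]*1000).astype(np.float32)); return np.round(r[0],1),np.round(r[1],1),round(r[2],1)
for n in("top","scene"):
    c=load(n+"0.npz"); w=cloud(c); im=c["pixels"].astype(int); hsv=cv2.cvtColor(c["pixels"],cv2.COLOR_BGR2HSV)
    z=w[...,2]; x=w[...,0]; y=w[...,1]
    fl=(np.abs(z)<.02)&(x>.3)&(x<.6)
    print(n,"bench z",np.nanmedian(z[(im.min(-1)>120)&fl]), np.nanstd(z[(im.min(-1)>120)&fl]))
    reg=(x>.2)&(x<.75)&(y>-.5)&(y<.55)
    ye=(hsv[...,0]>18)&(hsv[...,0]<35)&(hsv[...,1]>140)&reg&(y<.2)&(y>-.2)
    p=w[ye]; print("bin",len(p),p.min(0),p.max(0)); t=p[p[:,2]>.11]; print(" top",len(t),rect(t))
    for lo in(.02,.05,.08): 
        q=p[(p[:,2]>lo)&(p[:,2]<lo+.03)]; print(" sl",lo,rect(q) if len(q)>4 else 0)
    bl=(hsv[...,0]>100)&(hsv[...,0]<130)&(hsv[...,1]>140)&reg; p=w[bl]; print("glue",len(p),np.median(p,0),p.min(0),p.max(0))
    mt=(hsv[...,2]<45)&reg&(np.abs(z)<.025)&(abs(y)<.2)&(x<.6)
    ms=cv2.morphologyEx(mt.astype(np.uint8),cv2.MORPH_OPEN,np.ones((3,3)))
    k,l,s,ct=cv2.connectedComponentsWithStats(ms)
    for i in np.argsort(-s[1:,4])[:2]+1: print("dark",s[i],rect(w[l==i]),np.nanmedian(z[l==i]))
    tr=reg&(y<-.12)&(z>.03)&(z<.07)&(x>.35); p=w[tr];print("tray rim",len(p),rect(p),np.percentile(p[:,2],[5,50,95]))
    fe=reg&(y>.12)&(z>.14); p=w[fe]; print("feeder",len(p),p.min(0),p.max(0))
    tn=reg&(y>.08)&(z>.03)&(z<.12)&(x<.4); p=w[tn]; print("tin",len(p),p.min(0) if len(p) else 0,p.max(0) if len(p) else 0)
    for i,(lo,hi) in enumerate([(.14,.17),(.17,.2),(.2,.225),(.225,.25),(.25,.3),(.3,.35)]):
        q=w[reg&(y>.12)&(z>lo)&(z<hi)]; print(lo,len(q),rect(q) if len(q)>4 else 0)
E
```

```text
top bench z 0.0004776358600490638 0.001979739652408886
bin 959 [ 0.466  -0.0918  0.0002] [ 0.5682 -0.0013  0.1275]
 top 271 (array([518.1, -38.7]), array([45.2, 62. ]), 54.5)
 sl 0.02 (array([509.6, -48.1]), array([59.8, 59.1]), 54.5)
 sl 0.05 (array([510.8, -46.4]), array([66. , 59.3]), 54.5)
 sl 0.08 (array([511.2, -47.6]), array([69.1, 61.9]), 55.7)
glue 66 [ 0.4227 -0.1332  0.0729] [ 0.4097 -0.1469  0.0609] [ 0.4359 -0.126   0.0809]
dark [259 292  13   8  58] (array([423.5,  41.6]), array([31.1, 14.1]), 66.9) 0.0027393448800017706
dark [247 294  14   6  56] (array([421.5,  68.1]), array([31.8, 11.9]), 89.1) 0.0038008763808912716
tray rim 787 (array([ 558. , -223.9]), array([147.1, 326.7]), 79.8) [0.0317 0.0438 0.0665]
feeder 3825 [0.5681 0.2012 0.1401] [0.75   0.313  0.3329]
tin 299 [0.3563 0.131  0.0301] [0.3999 0.1828 0.0902]
0.14 328 (array([664.4, 255.2]), array([ 77.1, 180.2]), 76.8)
0.17 121 (array([658. , 226.4]), array([ 67.1, 167. ]), 52.5)
0.2 250 (array([657.5, 227.3]), array([ 70.2, 167.3]), 51.5)
0.225 779 (array([671.8, 249.3]), array([ 55. , 165.3]), 73.7)
0.25 202
[... 535 characters left out ...]
441 0.0598 0.32  ]
dark [ 241  201  106   81 3853] (array([505.8,  -4.1]), array([215.7, 188.3]), 90.0) 0.0034566871906904773
tray rim 963 (array([ 557.4, -226.9]), array([150.1, 324.3]), 79.7) [0.0313 0.0419 0.0623]
feeder 3166 [0.5806 0.1986 0.1403] [0.75   0.3096 0.3344]
tin 395 [0.3515 0.1297 0.0301] [0.3999 0.1813 0.0891]
0.14 173 (array([675.9, 275.1]), array([ 61.5, 192.9]), 59.0)
0.17 158 (array([690.3, 270.8]), array([ 60.7, 167.4]), 55.7)
0.2 275 (array([676.3, 248.8]), array([ 75.6, 153.1]), 76.5)
0.225 655 (array([674.4, 253.6]), array([ 55.5, 143.8]), 79.9)
0.25 1672 (array([674.2, 253.6]), array([ 56. , 147.8]), 80.1)
0.3 233 (array([679. , 251.7]), array([ 54.6, 154.3]), 78.9)
```

Run:
```python
from h import *
a=load("top0.npz")["pixels"][85:235,100:230]; b=load("scene0.npz")["pixels"][240:340,270:410]; 
a=cv2.resize(a,None,fx=3,fy=3,interpolation=2); b=cv2.resize(b,(455,450) if 0 else None,fx=3,fy=3,interpolation=2)
H=max(a.shape[0],b.shape[0]); a=cv2.copyMakeBorder(a,0,H-a.shape[0],0,0,0); b=cv2.copyMakeBorder(b,0,H-b.shape[0],0,0,0)
im=np.hstack([a,b]); print(im.shape); cv2.imwrite("pics/feed.png",im[:600,:820] if im.shape[1]<=800 else cv2.resize(im,(800,int(im.shape[0]*800/im.shape[1]))))
```

```text
(450, 810, 3)
```

View feed.png.

View pics/feed.png

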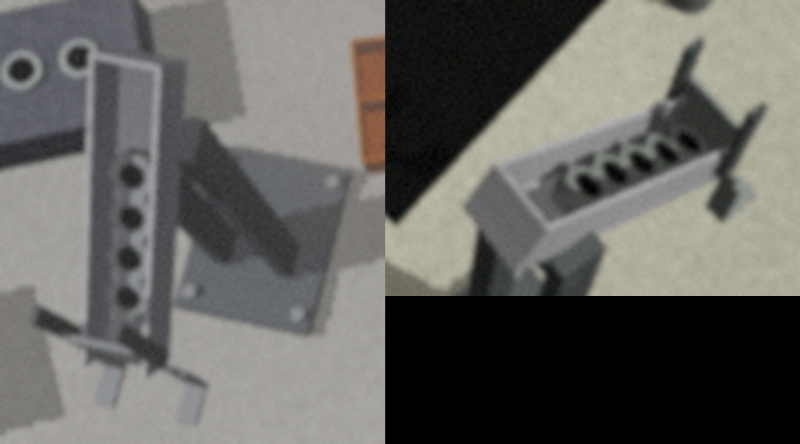

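>>> send_rows(
  commands=[
    {"jaw": 1,"offset": [0,0,-0.05],"turn": [0,0,0]},
    {"jaw": 1,"offset": [0,0,-0.1],"turn": [0,0,0]},
    {"jaw": 1,"offset": [0.05,0,-0.1],"turn": [0,0,0]},
    {"jaw": 1,"offset": [0.1,0,-0.1],"turn": [0,0.1,0]},
    {"jaw": 1,"offset": [0.15,0,-0.1],"turn": [0,0.2,0]},
    {"jaw": 1,"offset": [0.15,0,-0.1],"turn": [0,0.3,0]},
  ],
)

```text
time_s: 0.7
ee_pos: [0.299, -0.5147, 0.3072]
tool_rot: [179.8, -26.2, 15.5]
ft_force: [-0.1, 0.0, -1.1]
finger_gap: 0.0943
finger_force: 0.0
```

Run:
```python
from bench import env
import json
s=env.read_state(); print(s["time_s"],s["joint_positions"].round(3).tolist(),s["ee_pos"].round(4).tolist(),s["tool_rot"].round(3).tolist())
```

```text
0.7 [-83.185, 9.323, 83.416, 25.953, 91.17, -8.993] [0.299, -0.5147, 0.3072] [179.806, -26.238, 15.492]
```

The crops show the lip end (left crop about (125,355)) with two light tabs at (110,385) and (193,405), and tall gate arms beside it. Five nuts lie in file behind the gate. By its depth slices the bin's mouth faces azimuth about 234°, so the bottle stands in front of it and the grasp has to come in steeply.

```bash
cat > plan.py <<'E'
from h import *
def toolR(z,y):
    z=np.array(z,float);z/=np.linalg.norm(z);y=np.array(y,float);y-=z*(y@z);y/=np.linalg.norm(y)
    return np.stack([np.cross(y,z),y,z],1)
def st():
    from bench import env
    s=env.read_state(); Rt=R.from_euler("xyz",s["tool_rot"],degrees=True)
    with open("log.txt","a") as f: f.write(repr((s["joint_positions"].tolist(),s["ee_pos"].tolist(),s["tool_rot"].tolist()))+"\n")
    return s,s["ee_pos"],Rt.as_matrix()
def rel(p,Rm,p0,R0):
    o=R0.T@(np.array(p)-p0); t=R.from_matrix(R0.T@Rm).as_rotvec()*2/np.pi
    n=max(np.linalg.norm(o)/.05,np.linalg.norm(t)*90/8.59)
    return o.round(4).tolist(),t.round(4).tolist(),round(n,1)
E
python3 - <<'E'
from plan import *
from bench import env
s,p0,R0=st(); c=env.camera("wrist"); print(c["hand_eye"].round(4).tolist(),c["fx"])
a=np.radians(54.5); h=np.array([np.cos(a),np.sin(a),0]); z=(h+[0,0,-1])/2**.5
Rm=toolR(z,[np.sin(a),-np.cos(a),0])
print(rel(np.array([.521,-.034,.0796])-.2*z,Rm,p0,R0))
E
```

```text
[[0.0006, 0.9713, 0.2377, 0.0684], [1.0, -0.0005, -0.0003, 0.0003], [-0.0001, 0.2377, -0.9713, -0.1789], [0.0, 0.0, 0.0, 1.0]] 349.36800307125696
([0.1704, -0.3156, 0.179], [0.2556, 0.2009, -0.3536], np.float64(8.0))
```

>>> send_rows(
  commands=[
    {"jaw": 1,"offset": [0.17,-0.316,0.18],"turn": [0.256,0.2,-0.354]},
    {"jaw": 1,"offset": [0.17,-0.316,0.18],"turn": [0.256,0.2,-0.354]},
    {"jaw": 1,"offset": [0.17,-0.316,0.18],"turn": [0.256,0.2,-0.354]},
    {"jaw": 1,"offset": [0.17,-0.316,0.18],"turn": [0.256,0.2,-0.354]},
    {"jaw": 1,"offset": [0.17,-0.316,0.18],"turn": [0.256,0.2,-0.354]},
  ],
)

```text
time_s: 1.25
ee_pos: [0.3813, -0.2883, 0.2498]
tool_rot: [-179.3, -44.6, 53.5]
ft_force: [0.4, -0.0, -0.2]
finger_gap: 0.0939
finger_force: 0.0
```

```bash
python3 -c "
from plan import *
s,p,Rm=st();print(s['time_s'],p)"
```

```text
1.25 [ 0.38130508 -0.28826071  0.24979896]
```

>>> send_rows(
  commands=[
    {"jaw": 1,"offset": [0,0,0],"turn": [0,0,0]},
    {"jaw": 1,"offset": [0,0,0],"turn": [0,0,0]},
  ],
)

```text
time_s: 1.45
ee_pos: [0.3815, -0.2891, 0.2497]
tool_rot: [-179.1, -44.5, 53.2]
ft_force: [-0.3, -0.3, 0.1]
finger_gap: 0.094
finger_force: 0.0
```

Run:
```python
from plan import *
s,p,Rm=st();print(s['time_s'],p,s["tool_rot"],s["joint_positions"])
a=np.radians(54.5); h=np.array([np.cos(a),np.sin(a),0]); z=(h+[0,0,-1])/2**.5
print(rel(np.array([.521,-.034,.0796])-.2*z,toolR(z,[np.sin(a),-np.cos(a),0]),p,Rm))
```

```text
1.45 [ 0.38151804 -0.2891117   0.2497293 ] [-179.09206779  -44.50677243   53.22051492] [-72.56807279  10.70319655  96.32767729  34.769868   101.26522397
 -38.02080177]
([0.0843, -0.0359, 0.1237], [-0.0001, 0.0054, -0.0101], np.float64(3.1))
```

>>> send_rows(
  commands=[
    {"jaw": 1,"offset": [0.084,-0.036,0.124],"turn": [0,0.005,-0.01]},
    {"jaw": 1,"offset": [0.084,-0.036,0.124],"turn": [0,0.005,-0.01]},
    {"jaw": 1,"offset": [0.084,-0.036,0.124],"turn": [0,0.005,-0.01]},
    {"jaw": 1,"offset": [0.084,-0.036,0.124],"turn": [0,0.005,-0.01]},
  ],
)

```text
time_s: 1.85
ee_pos: [0.4384, -0.146, 0.221]
tool_rot: [180.0, -45.0, 54.7]
ft_force: [-1.0, 0.1, 0.6]
finger_gap: 0.0937
finger_force: 0.0
```

```bash
cat > kin.py <<'E'
from plan import *
from scipy.optimize import least_squares
def fk(q,k):
    d1,a1,off,L2,a3,L4,d6=k; q=np.radians(q)
    Rz=lambda t:R.from_rotvec([0,0,t]).as_matrix(); Ry=lambda t:R.from_rotvec([0,t,0]).as_matrix()
    A=Rz(q[0]); p=np.array([0,0,d1])+A@[a1,off,0]
    A=A@Ry(q[1]); p=p+A@[0,0,L2]
    A=A@Ry(q[2]); p=p+A@[a3,0,L4]
    A=A@Rz(q[3])@Ry(q[4])@Rz(q[5]); return p+A@[0,0,d6],A
def data():
    D=[([-83.68045,11.88396,88.40435,-8e-5,79.84267,-8.6258],[.14816191,-.55473975,.2042974],[-179.87,-.0196,14.945])]
    return D+[eval(l) for l in open("log.txt")]
def fit():
    D=data()
    def res(v):
        r=[]
        for q,p,e in D:
            pp,A=fk(q,v); r+=list(pp-p)
        return r+list(1e-4*(v-k0))
    k0=np.array([.4,.05,.05,.4,0,.4,.25])
    s=least_squares(res,k0); return s.x,s.fun
LIM=np.array([[-156.59,156.59],[-49.26,127.26],[12.9,141.05],[-63.56,243.56],[4.71,150.69],[-161.64,161.64]])
def ik(p,Rm,k,q0,off6=0):
    def res(q):
        pp,A=fk(q,k); return np.r_[(pp-p)*10,(A-Rm).ravel()]
    s=least_squares(res,np.clip(q0,LIM[:,0]+1,LIM[:,1]-1),bounds=(LIM[:,0],LIM[:,1]),x_scale=50.)
    return s.x,np.linalg.norm(s.fun)
E
python3 - <<'E'
from kin import *
from bench import env
s,p,Rm=st(); print(p,s["tool_rot"])
k,f=fit(); print(k.round(4),np.abs(f).max())
for q,p,e in data():
    A=fk(q,k)[1]; print((R.from_euler("xyz",e,degrees=True).as_matrix().T@A).round(3).tolist())
c=env.camera("wrist"); T=np.eye(4);T[:3,:3]=Rm;T[:3,3]=s["ee_pos"]
np.savez("w1.npz",pose=T@c["hand_eye"],**{k:v for k,v in c.items() if k!="hand_eye"}); cv2.imwrite("pics/w1.png",c["pixels"])
E
```

```text
[ 0.43844979 -0.14603539  0.22104639] [179.98115762 -45.00808011  54.65733507]
[0.2827 0.     0.0862 0.455  0.0941 0.4996 0.3418] 1.1729976888528282e-05
[[-0.0, 1.0, -0.0], [-1.0, -0.0, 0.0], [0.0, 0.0, 1.0]]
[[0.0, 1.0, 0.0], [-1.0, 0.0, 0.0], [0.0, 0.0, 1.0]]
[[0.0, 1.0, -0.0], [-1.0, 0.0, 0.0], [0.0, 0.0, 1.0]]
[[0.0, 1.0, -0.0], [-1.0, 0.0, 0.0], [0.0, 0.0, 1.0]]
[[0.0, 1.0, -0.0], [-1.0, 0.0, -0.0], [-0.0, 0.0, 1.0]]
```

View pics/w1.png

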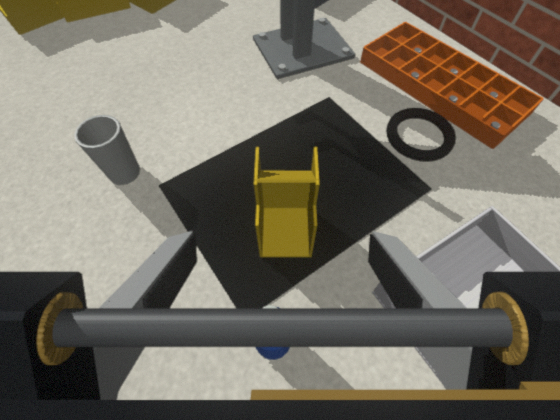

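The wrist view shows the bin at columns 255–318, rows 150–257, with its mouth facing the camera. The bottle lies under the gripper body at (272,348), the cup is at (108,150), and the ring is at (420,135).

Run:
```python
from kin import *
np.set_printoptions(precision=4,suppress=True)
k,_=fit(); c=load("w1.npz"); w=cloud(c); hsv=cv2.cvtColor(c["pixels"],cv2.COLOR_BGR2HSV)
x,y,z=[w[...,i] for i in range(3)]
ye=(hsv[...,0]>18)&(hsv[...,0]<35)&(hsv[...,1]>140)&(np.hypot(x-.51,y+.047)<.09)&(z>.012)
p=w[ye]; print(len(p),p[:,2].min(),p[:,2].max())
for lo,hi in((.085,.13),(.02,.085),(.01,.13)):
    q=p[(p[:,2]>lo)&(p[:,2]<hi)]; print(lo,cv2.minAreaRect((q[:,:2]*1000).astype(np.float32)))
# mat: wrist view + static corners
for n in("w1","top0","scene0"):
    c=load(n+".npz"); w=cloud(c); v=cv2.cvtColor(c["pixels"],cv2.COLOR_BGR2HSV)
    x,y,z=[w[...,i] for i in range(3)]
    m=(v[...,2]<40)&(np.abs(z-.003)<.012)&(abs(y)<.16)&(x<.68)&(x>.3)
    m=cv2.morphologyEx(m.astype(np.uint8),cv2.MORPH_CLOSE,np.ones((3,3)));m=cv2.morphologyEx(m,cv2.MORPH_OPEN,np.ones((5,5)))
    kk,l,s,ct=cv2.connectedComponentsWithStats(m); i=1+np.argmax(s[1:,4]); q=w[l==i]; q=q[~np.isnan(q[:,0])]
    print(n,len(q),cv2.minAreaRect((q[:,:2]*1000).astype(np.float32)),np.median(q[:,2]))
    # tray
    t=(z>.036)&(z<.06)&(x>.4)&(x<.72)&(y<-.13)&(y>-.4)&(v[...,1]<60); q=w[t]
    if len(q)>20: print(" tray",len(q),cv2.minAreaRect((q[:,:2]*1000).astype(np.float32)))
    f=(v[...,2]<60)&(z>.003)&(z<.02)&(x>.66)&(abs(y)<.12)&(x<.85); q=w[f]
    if len(q)>20: print(" ring",len(q),cv2.minEnclosingCircle((q[:,:2]*1000).astype(np.float32)))
    t=(z>.075)&(z<.092)&(y>.08)&(x<.45)&(x>.3); q=w[t]
    if len(q)>5: print(" tin",len(q),cv2.minEnclosingCircle((q[:,:2]*1000).astype(np.float32)))
```

```text
3053 0.012022327681694478 0.1240291539615832
0.085 ((511.13421630859375, -51.15580749511719), (70.16592407226562, 62.0333137512207), 54.50149917602539)
0.02 ((510.65838623046875, -52.24263000488281), (69.39712524414062, 62.16141128540039), 54.1535758972168)
0.01 ((510.9081726074219, -51.57758331298828), (71.055419921875, 62.188682556152344), 54.44601821899414)
w1 16976 ((546.0108642578125, -11.127388000488281), (268.9352722167969, 203.04383850097656), 0.6511204242706299) 0.002465319555508022
 tray 1121 ((650.15576171875, -188.20159912109375), (81.845947265625, 190.37051391601562), 57.61660385131836)
 ring 2613 ((708.6614379882812, -5.9990010261535645), 115.60768127441406)
 tin 809 ((381.4115905761719, 154.5651397705078), 27.695199966430664)
top0 151 ((484.9956970214844, 11.115836143493652), (38.920188903808594, 36.01005935668945), 89.706298828125) 0.003657176198200607
 tray 577 ((573.155029296875, -227.51815795898438), (144.8365936279297, 293.8981628417969), 80.71382904052734)
 ring 636 ((708.7875366210938, -2.032097578048706), 113.53540802001953)
 tin 170 ((381.19720458984375, 157.12014770507812), 26.629417419433594)
scene0 6287 ((546.208984375, -4.048500061035156), (268.167236328125, 214.66683959960938), 0.29832032322883606) 0.003429892115216271
 tray 598 ((559.08056640625, -228.80764770507812), (146.94061279296875, 318.20941162109375), 80.54661560058594)
 ring 1621 ((709.39794921875, -3.361020088195801), 115.58248138427734)
 tin 174 ((379.7979431152344, 153.90997314453125), 28.35174560546875)
```

```bash
cat >> kin.py <<'E'
def sols(p,Rm,k):
    T=Rm@R.from_euler("z",-90,degrees=True).as_matrix(); out=[]
    az=np.degrees(np.arctan2(p[1],p[0]))-8
    for q4 in(-40,0,40,140,180,220):
        for q6 in(-120,0,120):
            q,e=ik(np.array(p),T,k,[az,20,90,q4,80,q6])
            if e<1e-3 and not any(np.abs(q-o).max()<1 for o in out): out.append(q)
    return [o.round(1) for o in out]
def binR(yaw,pitch=0): # pitch>0: spout down
    return R.from_euler("zy",[yaw,pitch],degrees=True).as_matrix()
def grasp(Rb,ob,g,d,ys):
    """g: grasp point mm in bin, d: tool dir in bin, ys: +-1 tool y sign -> TCP, R"""
    d=np.array(d)/np.linalg.norm(d); return ob+Rb@((np.array(g)+19*d)/1000),Rb@toolR(d,[0,ys,0])
E
python3 - <<'E'
from kin import *
np.set_printoptions(precision=4,suppress=True)
k,_=fit(); Rb=R.from_euler("z",54.5,degrees=True).as_matrix()@np.array([[0,0,-1],[0,1.,0],[1,0,0]])
# x_bin up, z_bin toward 234.5
ob=np.array([.511,-.0505,.063])-Rb@[0,0,.035]; d1=[-1,0,-1]; g1=[30,0,32]
for off in(0,.2):
    p,Rm=grasp(Rb,ob,g1,d1,-1); print("g1",p-off*Rm[:,2],Rm[:,2],sols(p-off*Rm[:,2],Rm,k))
for th in(-60,-30,0,30,54.5):
    for xy in((.5,0),(.56,0)):
        p,Rm=grasp(binR(th),np.array([*xy,.003]),g1,d1,-1); print("place",th,xy,sols(p,Rm,k))
for th in(-30,0,30):
  for ys in(1,-1):
    for tilt in(10,25,45):
        d2=[np.cos(np.radians(tilt)),0,-np.sin(np.radians(tilt))]
        p,Rm=grasp(binR(th),np.array([.56,0,.003]),[-15,0,38],d2,ys); print("g2",th,ys,tilt,sols(p,Rm,k))
E
```

```text
g1 [ 0.5205 -0.0371  0.0796] [ 0.4106  0.5757 -0.7071] [array([-42.7,  15.7, 115.4,  49.9,  66.6, -35.4])]
g1 [ 0.4384 -0.1523  0.221 ] [ 0.4106  0.5757 -0.7071] [array([-60.3,   2.9, 109.1,  39.9,  90.6, -32.7])]
place -60 (0.5, 0) [array([-27. ,  41.7,  82.6,  22.8,  95.2, 116.9])]
place -60 (0.56, 0) [array([-24.8,  47. ,  72.8,  24.3,  98.6, 120.4])]
place -30 (0.5, 0) [array([-16.9,  48. ,  70.9,   9.6, 105.1, 101.9])]
place -30 (0.56, 0) [array([-15.6,  54.2,  59.3,  10.8, 110.2, 104.1])]
place 0 (0.5, 0) [array([ -6.5,  50.3,  66.5,  -4.8, 107.9,  83.9])]
place 0 (0.56, 0) [array([ -6. ,  57. ,  54.1,  -4.7, 113.7,  83.8])]
place 30 (0.5, 0) [array([  3.4,  48. ,  70.9, -18.9, 102.2,  66.3])]
place 30 (0.56, 0) [array([  3.1,  54.2,  59.3, -19.6, 107.2,  64.3])]
place 54.5 (0.5, 0) [array([ 10.7,  43.1,  80.1, -29.3,  92.3,  54.5])]
place 54.5 (0.56, 0) [array([  9.8,  48.5,  69.9, -30. ,  96. ,  51.6])]
g2 -30 1 10 [array([ 15.8,  44.9, 126.1, 227.3,  73.8,  83.2])]
g2 -30 1 25 [array([ 12.6,  29.9, 128.9, 232.6,  50.5,  71.5])]
g2 -30 1 45 []
g2 -30 -1 10 [array([ 15.8,  44.
[... 175 characters left out ...]
8.6])]
g2 0 1 25 [array([-20. ,  27.8, 138.7, 157. ,  52.4,  95.8])]
g2 0 1 45 [array([-15.8,  11.1, 132.9, 125.3,  13.6, 132.6])]
g2 0 -1 10 [array([-22.3,  47.6, 136.1, 157.9,  83.4, -91.4])]
g2 0 -1 25 [array([-20. ,  27.8, 138.7, 157. ,  52.4, -84.2])]
g2 0 -1 45 [array([-15.8,  11.1, 132.9, 125.3,  13.6, -47.4])]
g2 30 1 10 [array([-47.2,  44.9, 126.1, 101.1,  78.1,  99. ])]
g2 30 1 25 [array([-42.7,  29.9, 128.9,  96.4,  60.6, 113.4])]
g2 30 1 45 [array([-32.7,  15.9, 125.9,  73.9,  40.8, 147.1])]
g2 30 -1 10 [array([-47.2,  44.9, 126.1, 101.1,  78.1, -81. ])]
g2 30 -1 25 [array([-42.7,  29.9, 128.9,  96.4,  60.6, -66.6])]
g2 30 -1 45 [array([-32.7,  15.9, 125.9,  73.9,  40.8, -32.9])]
```

Run:
```python
from kin import *
np.set_printoptions(precision=4,suppress=True)
for n in("top0","scene0"):
    c=load(n+".npz"); w=cloud(c); x,y,z=[w[...,i] for i in range(3)]
    q=w[(z>.14)&(z<.175)&(x>.5)&(x<.65)&(y>.15)&(y<.36)]; print(n,len(q)); 
    for r in q[np.argsort(q[:,0])][::max(1,len(q)//14)]: print(r)
k,_=fit()
yaw=-10; lip=np.array([.61,.265,0]); Rf=binR(yaw)
for tilt in(10,25,40,50,60,75):
    d=[np.cos(np.radians(tilt)),0,-np.sin(np.radians(tilt))]
    ob=lip+Rf@[-.022,0,.155-.07+.03]
    for ys in(1,-1):
        p,Rm=grasp(Rf,ob,[-25,0,40],d,ys); print("hold",tilt,ys,sols(p,Rm,k))
    for az in(-90,-45,0,45):
      for P in (0,110):
        Rb=binR(az,P); ob2=np.array([.56,-.25,.16])-Rb@[.06,0,.043]
        p,Rm=grasp(Rb,ob2,[-25,0,40],d,-1); print("  pour",tilt,az,P,sols(p,Rm,k))
```

```text
top0 231
[0.5681 0.2393 0.1592]
[0.5742 0.2472 0.1615]
[0.5786 0.2416 0.1598]
[0.5827 0.2396 0.1601]
[0.5851 0.2462 0.1595]
[0.5872 0.2443 0.1593]
[0.5893 0.2361 0.1588]
[0.5914 0.2423 0.1594]
[0.5936 0.2344 0.158 ]
[0.5958 0.2448 0.1588]
[0.5973 0.2401 0.1738]
[0.5989 0.3023 0.1583]
[0.6033 0.3028 0.1577]
[0.6077 0.293  0.156 ]
[0.6112 0.2916 0.1603]
scene0 91
[0.5806 0.2972 0.1584]
[0.583  0.3009 0.1587]
[0.5852 0.3096 0.1567]
[0.5866 0.3032 0.1588]
[0.59   0.3013 0.1569]
[0.5923 0.3025 0.1579]
[0.5959 0.3072 0.1574]
[0.6011 0.3031 0.1599]
[0.608  0.3034 0.1582]
[0.6118 0.29   0.1582]
[0.6121 0.2917 0.1615]
[0.6126 0.2982 0.1726]
[0.6132 0.3034 0.1627]
[0.6139 0.3032 0.1733]
[0.6141 0.3012 0.1559]
[0.6151 0.302  0.1639]
hold 10 1 [array([ 40.6,  28.3, 119.3, 240.3,  61.2,  61.8])]
hold 10 -1 [array([  40.6,   28.3,  119.3,  240.3,   61.2, -118.2])]
  pour 10 -90 0 []
  pour 10 -90 110 []
  pour 10 -45 0 [array([ -10.9,   20.1,  137.1,  218.9,   61.5, -104.3])]
  pour 10 -45 110 [array([ -4.2,  34.7,  73.8, -47. ,  98.2,  86.1])]
  pour 10 0 0 [array([-74.8,  21.1, 134.8,  99.8,  74
[... 1805 characters left out ...]
4, 118.9, -17.3,  37.4, 122.5])]
  pour 60 -45 110 [array([-10.5,  68. ,  37.4, -63.2, 144.5,  72.3])]
  pour 60 0 0 [array([-51. ,  -2.3, 117.9,  31.1,  48.8,  21.5])]
  pour 60 0 110 []
  pour 60 45 0 [array([-56.4,  18.1,  94.4,  30.3,  76. , -21.1])]
  pour 60 45 110 []
hold 75 1 [array([ 22. ,  14.6,  94.9,  -9.3,  58. , -53.9])]
hold 75 -1 [array([ 22. ,  14.6,  94.9,  -9.3,  58. , 126.1])]
  pour 75 -90 0 []
  pour 75 -90 110 []
  pour 75 -45 0 [array([-27.3,   2.5, 108.7,  -5.5,  54.6, 110.3])]
  pour 75 -45 110 []
  pour 75 0 0 [array([-43.3,   3.1, 108.1,  12. ,  58.4,  41.4])]
  pour 75 0 110 []
  pour 75 45 0 [array([-48.6,  16.1,  92.8,  15.7,  72.7,  -8.5])]
  pour 75 45 110 []
```

Run:
```python
from kin import *
np.set_printoptions(precision=4,suppress=True)
k,_=fit(); s,p0,R0=st()
Rb=R.from_euler("z",54.5,degrees=True).as_matrix()@np.array([[0,0,-1],[0,1.,0],[1,0,0]])
ob=np.array([.511,-.0505,.063])-Rb@[0,0,.035]
p,Rm=grasp(Rb,ob,[30,0,32],[-1,0,-1],-1); print(rel(p,Rm,p0,R0))
t=np.radians(55); d=[np.cos(t),0,-np.sin(t)]
for xy in((.5,0),(.54,0),(.58,0)):
  for th in(-20,0,20):
    for gz in(40,): p,Rm=grasp(binR(th),np.array([*xy,.003]),[-18,0,gz],d,1); print("g2",xy,th,sols(p,Rm,k))
for az in(-60,-45,-30,-15,0):
  for P in(0,95,105):
    Rb=binR(az,P); ob2=np.array([.56,-.25,.14])-Rb@[.06,0,.043]
    p,Rm=grasp(Rb,ob2,[-18,0,40],d,1); print("pour",az,P,sols(p,Rm,k))
```

```text
([-0.0028, 0.002, 0.1979], [0.0004, 0.0007, 0.0017], np.float64(4.0))
g2 (0.5, 0) -20 [array([ -3.1,   4.1, 132.8, -46.4,  13.3, -30.5])]
g2 (0.5, 0) 0 [array([ -16.9,    1.6,  135.5,   47. ,   13.2, -150.2])]
g2 (0.5, 0) 20 []
g2 (0.54, 0) -20 [array([ -2.8,   8.4, 127.7, -44.5,  14. , -32.1])]
g2 (0.54, 0) 0 [array([ -14.8,    6.4,  130.2,   42.4,   12.6, -144. ])]
g2 (0.54, 0) 20 []
g2 (0.58, 0) -20 [array([ -2.5,  12.5, 122.4, -41.7,  15. , -34.7])]
g2 (0.58, 0) 0 [array([ -13.2,   10.6,  124.9,   36.8,   12.7, -137. ])]
g2 (0.58, 0) 20 []
pour -60 0 [array([-14.5,   4.7, 115.8, -39.2,  40.3, -18.4])]
pour -60 95 [array([ -7.5,  59.8,  50.8, -52. , 130.2, -77. ])]
pour -60 105 [array([ -7.3,  65.4,  46.4, -59.5, 135.6, -86.3])]
pour -45 0 [array([-22.8,  -1.5, 122.2, -26.6,  28.9, -47.9])]
pour -45 95 [array([-10.3,  56.8,  49.3, -46. , 130. , -88.8])]
pour -45 105 [array([-10. ,  63.5,  43.2, -53.8, 136.6, -97.9])]
pour -30 0 [array([-33.8,  -5.2, 125.6,   5.2,  24.7, -97.8])]
pour -30 95 [array([ -13.9,   55.5,   46.5,  -40.2,  131.4, -100.8])]
pour -30 105 [array([ -13.4,   63.2,   38.8,  -48.6,  139. , -109.5])]
pour -15 0 [array([ -44.8,   -4.7,  125.2,   32.2,   32.3, -143.1])]
pour -15 95 [array([ -17.9,   56. ,   42.4,  -34.6,  134.2, -112.8])]
pour -15 105 [array([ -17.2,   64.5,   33.3,  -43.9,  142.9, -121.2])]
pour 0 0 []
pour 0 95 [array([ -22.1,   58.3,   37.2,  -29.6,  138.6, -124.5])]
pour 0 105 [array([ -21.3,   67.4,   26.8,  -40. ,  148. , -133. ])]
```

>>> send_rows(
  commands=[
    {"jaw": 1,"offset": [-0.003,0.002,0.05],"turn": [0,0,0]},
    {"jaw": 1,"offset": [-0.003,0.002,0.1],"turn": [0,0,0]},
    {"jaw": 1,"offset": [-0.003,0.002,0.14],"turn": [0,0,0]},
    {"jaw": 1,"offset": [-0.003,0.002,0.18],"turn": [0,0,0]},
    {"jaw": 1,"offset": [-0.003,0.002,0.198],"turn": [0,0,0]},
    {"jaw": 1,"offset": [-0.003,0.002,0.198],"turn": [0,0,0]},
  ],
)

```text
time_s: 2.5
ee_pos: [0.5212, -0.0394, 0.0783]
tool_rot: [180.0, -45.0, 54.5]
ft_force: [-0.4, 0.2, 0.8]
finger_gap: 0.0941
finger_force: 0.0
```

>>> send_rows(
  commands=[
    {"jaw": 0.6,"offset": [0,0,0],"turn": [0,0,0]},
    {"jaw": 0.6,"offset": [0,0,0],"turn": [0,0,0]},
    {"jaw": 0.6,"offset": [0,0,0],"turn": [0,0,0]},
    {"jaw": 0.6,"offset": [0,0,0],"turn": [0,0,0]},
    {"jaw": 0.6,"offset": [0,0,0],"turn": [0,0,0]},
    {"jaw": 0.6,"offset": [0,0,0],"turn": [0,0,0]},
  ],
  squeeze=30,
)

```text
time_s: 3.1
ee_pos: [0.5214, -0.0393, 0.0801]
tool_rot: [179.7, -45.0, 54.7]
ft_force: [-2.4, -1.2, 4.4]
finger_gap: 0.0617
finger_force: 29.9
```

Run:
```python
from kin import *
from bench import env
np.set_printoptions(precision=4,suppress=True)
k,_=fit(); s,p0,R0=st(); print(p0,s["finger_gap"],s["finger_force"],s["ft_force"])
c=env.camera("wrist"); T=np.eye(4);T[:3,:3]=R0;T[:3,3]=p0
np.savez("w2.npz",pose=T@c["hand_eye"],**{k:v for k,v in c.items() if k!="hand_eye"})
w=cloud(load("w2.npz")); hsv=cv2.cvtColor(c["pixels"],cv2.COLOR_BGR2HSV); x,y,z=[w[...,i] for i in range(3)]
q=w[(hsv[...,0]>18)&(hsv[...,0]<35)&(hsv[...,1]>140)&(np.hypot(x-.51,y+.047)<.09)&(z>.012)]
print(len(q),q[:,2].max(),cv2.minAreaRect((q[:,:2]*1000).astype(np.float32)))
t=np.radians(55); d=[np.cos(t),0,-np.sin(t)]
for xy in((.56,.0),(.6,0.),(.6,.04),(.63,.02)):
  for th in(-40,-30,-20):
    p,Rm=grasp(binR(th),np.array([*xy,.003]),[-18,0,40],d,1); a=sols(p,Rm,k)
    p,Rm=grasp(binR(th),np.array([*xy,.003]),[30,0,32],[-1,0,-1],-1); print(xy,th,a,sols(p,Rm,k))
```

```text
[ 0.5214 -0.0393  0.0801] 0.06172901143624591 29.925349893746898 [-2.354  -1.2278  4.3818]
18130 0.18430872237802487 ((513.8363037109375, -67.97966766357422), (96.73522186279297, 87.52164459228516), 54.301212310791016)
(0.56, 0.0) -40 [array([  6.2,  15.4, 118.4, -52.7,  31.4,  -1.3])] [array([-18.7,  52.2,  63.1,  15.6, 107.1, 110.1])]
(0.56, 0.0) -30 [array([  2.3,  12.7, 122.2, -52.1,  22.8, -12.8])] [array([-15.6,  54.2,  59.3,  10.8, 110.2, 104.1])]
(0.56, 0.0) -20 [array([ -2.6,  10.5, 125.1, -43.2,  14.5, -33.3])] [array([-12.4,  55.7,  56.5,   5.8, 112.5,  97.6])]
(0.6, 0.0) -40 [array([  5.7,  19. , 113.2, -50.6,  32.1,  -4.2])] [array([-17.8,  56.6,  54.9,  16.6, 110.6, 112. ])]
(0.6, 0.0) -30 [array([  2.1,  16.5, 116.9, -49.4,  23.7, -16. ])] [array([-14.8,  58.8,  50.6,  11.7, 114.1, 105.7])]
(0.6, 0.0) -20 [array([ -2.3,  14.4, 119.8, -40.2,  15.6, -36.3])] [array([-11.8,  60.6,  47.3,   6.5, 116.7,  98.7])]
(0.6, 0.04) -40 [array([ 10.6,  20.2, 111.4, -50.1,  35.3,  -0.8])] [array([-15.1,  55.7,  56.4,  18.4, 109.1, 114.4])]
(0.6, 0.04) -30 [array([  7.3,  17.5, 115.4, -50.3,  26.9, -11. ])] [array([-12.1,  58.2,  51.8,  13.6, 113. , 108.2])]
(0.6, 0.04) -20 [array([  3.2,  15.3, 118.6, -45.2,  18.6, -27. ])] [array([ -9.1,  60.2,  48.1,   8.5, 116. , 101.5])]
(0.63, 0.02) -40 [array([  7.6,  22.2, 108.4, -48.8,  34.3,  -4.7])] [array([-15.9,  59.7,  48.9,  18.2, 112.7, 114.8])]
(0.63, 0.02) -30 [array([  4.4,  19.7, 112.2, -47.8,  25.9, -15.9])] [array([-13. ,  62.4,  43.9,  13.4, 116.8, 108.3])]
(0.63, 0.02) -20 [array([  0.4,  17.6, 115.3, -40.5,  18. , -34. ])] [array([-10.1,  64.5,  39.9,   8. , 119.9, 101. ])]
```

```bash
cat >> kin.py <<'E'
def path(p0,R0,p1,R1,q0,k,n=9):
    from scipy.spatial.transform import Slerp
    S=Slerp([0,1],R.from_matrix([R0,R1])); q=np.array(q0); out=[]
    for t in np.linspace(0,1,n):
        T=S(t).as_matrix()@R.from_euler("z",-90,degrees=True).as_matrix(); q,e=ik((1-t)*p0+t*np.array(p1),T,k,q); out.append((q.round(0),round(e,4)))
    return q,out
E
python3 - <<'E'
from kin import *
np.set_printoptions(precision=4,suppress=True)
k,_=fit(); s,p0,R0=st(); q=s["joint_positions"]
pa=p0+[.03,.03,.12]; print("up",(R0.T@(pa-p0)).round(3))
Rb=binR(-35); Rm=Rb@toolR([-1,0,-1],[0,-1,0]); pb=np.array([.59,0,.003])+Rb@[.017,0,.0195]; print(pb)
pb[2]+=.12
q,o=path(pa,R0,pb,Rm,q,k); print(o); print(rel(pb,Rm,pa,R0)); print("down",Rm.T@[0,0,-1])
E
```

```text
up [ 0.114  0.007 -0.055]
[ 0.6039 -0.0098  0.0225]
[(array([-37.,   5., 110.,  47.,  74., -19.]), np.float64(0.0)), (array([-32.,   5., 106.,  39.,  72.,   2.]), np.float64(0.0)), (array([-27.,   8., 101.,  30.,  73.,  22.]), np.float64(0.0)), (array([-23.,  12.,  94.,  22.,  78.,  41.]), np.float64(0.0)), (array([-20.,  18.,  87.,  17.,  85.,  58.]), np.float64(0.0)), (array([-18.,  26.,  78.,  14.,  93.,  72.]), np.float64(0.0)), (array([-16.,  33.,  70.,  12., 102.,  85.]), np.float64(0.0)), (array([-16.,  41.,  61.,  13., 112.,  98.]), np.float64(0.0)), (array([-17.,  49.,  53.,  15., 120., 111.]), np.float64(0.0))]
([-0.0195, 0.0428, 0.0621], [0.0018, -0.7745, 1.083], np.float64(14.0))
down [0.7071 0.     0.7071]
```

>>> send_rows(
  commands=[
    {"jaw": 0.6,"offset": [0.038,0.002,-0.018],"turn": [0,0,0]},
    {"jaw": 0.6,"offset": [0.076,0.005,-0.037],"turn": [0,0,0]},
    {"jaw": 0.6,"offset": [0.114,0.007,-0.055],"turn": [0,0,0]},
    {"jaw": 0.6,"offset": [0.114,0.007,-0.055],"turn": [0,0,0]},
  ],
  squeeze=35,
)

```text
time_s: 3.55
ee_pos: [0.5543, -0.0094, 0.2047]
tool_rot: [178.8, -45.1, 55.4]
ft_force: [-0.3, -0.6, -0.4]
finger_gap: 0.0616
finger_force: 34.9
```

>>> send_rows(
  commands=[
    {"jaw": 0.6,"offset": [0,0,0],"turn": [0,-0.08,0.11]},
    {"jaw": 0.6,"offset": [0,0,0],"turn": [0,-0.13,0.18]},
    {"jaw": 0.6,"offset": [0,0,0],"turn": [0,-0.18,0.25]},
    {"jaw": 0.6,"offset": [0,0,0],"turn": [0,-0.23,0.32]},
    {"jaw": 0.6,"offset": [0,0,0],"turn": [0,-0.28,0.39]},
    {"jaw": 0.6,"offset": [0,0,0],"turn": [0,-0.33,0.46]},
    {"jaw": 0.6,"offset": [0,0,0],"turn": [0,-0.387,0.54]},
    {"jaw": 0.6,"offset": [0,0,0],"turn": [0,-0.387,0.54]},
  ],
)

```text
time_s: 4.35
ee_pos: [0.5515, -0.0081, 0.1972]
tool_rot: [-160.8, 0.0, 10.0]
ft_force: [0.8, 0.9, -0.3]
finger_gap: 0.0618
finger_force: 34.9
```

Run:
```python
from kin import *
s,p0,R0=st(); print(s["time_s"],p0,s["finger_gap"],s["joint_positions"].round(0))
Rb=binR(-35); Rm=Rb@toolR([-1,0,-1],[0,-1,0]); print(rel([.604,-.01,.14],Rm,p0,R0))
```

```text
4.35 [ 0.5514973  -0.00810937  0.19717571] 0.06176003698502316 [-20.  14.  89.  17.  87.  57.]
([0.0514, 0.0292, 0.0504], [0.0023, -0.386, 0.5435], np.float64(7.0))
```

>>> send_rows(
  commands=[
    {"jaw": 0.6,"offset": [0.01,0.006,0],"turn": [0,-0.08,0.11]},
    {"jaw": 0.6,"offset": [0.02,0.012,0],"turn": [0,-0.13,0.18]},
    {"jaw": 0.6,"offset": [0.03,0.018,0],"turn": [0,-0.18,0.25]},
    {"jaw": 0.6,"offset": [0.04,0.024,0.01],"turn": [0,-0.23,0.32]},
    {"jaw": 0.6,"offset": [0.051,0.029,0.02],"turn": [0,-0.28,0.39]},
    {"jaw": 0.6,"offset": [0.051,0.029,0.03],"turn": [0,-0.33,0.46]},
    {"jaw": 0.6,"offset": [0.051,0.029,0.05],"turn": [0.002,-0.386,0.543]},
    {"jaw": 0.6,"offset": [0.051,0.029,0.05],"turn": [0.002,-0.386,0.543]},
    {"jaw": 0.6,"offset": [0.051,0.029,0.05],"turn": [0.002,-0.386,0.543]},
  ],
)

```text
time_s: 5.25
ee_pos: [0.6016, -0.0109, 0.1402]
tool_rot: [-179.8, 45.1, -34.8]
ft_force: [-0.6, 0.8, -1.2]
finger_gap: 0.0622
finger_force: 34.9
```

Run:
```python
from kin import *
from bench import env
np.set_printoptions(precision=4,suppress=True)
s,p0,R0=st(); print(s["time_s"],p0,s["tool_rot"],s["finger_gap"],s["ft_force"])
Rb=binR(-35); Rm=Rb@toolR([-1,0,-1],[0,-1,0]); print(rel([.604,-.01,.05],Rm,p0,R0))
c=env.camera("scene"); cv2.imwrite("pics/s2.png",c["pixels"][130:340,180:460]); np.savez("s2.npz",**c)
w=cloud(c); hsv=cv2.cvtColor(c["pixels"],cv2.COLOR_BGR2HSV); x,y,z=[w[...,i] for i in range(3)]
q=w[(hsv[...,0]>18)&(hsv[...,0]<35)&(hsv[...,1]>140)&(np.hypot(x-.59,y)<.12)&(z>.05)]
b=(q-p0)@R0 ; bb=(q-p0)@Rb*1000; print(len(q),np.percentile(q[:,2],[0,1,5,50,95,99,100]),np.percentile(bb,[1,99],0))
```

```text
5.25 [ 0.6016 -0.0109  0.1402] [-179.7823   45.0863  -34.8269] 0.06224704654859366 [-0.5663  0.8006 -1.1837]
([0.0649, -0.0019, 0.0626], [-0.0011, 0.001, 0.0014], np.float64(1.8))
1959 [0.1175 0.1205 0.1226 0.1558 0.1909 0.2435 0.2608] [[-76.2503 -33.3498 -19.6451]
 [ 71.6734  51.2633 103.3187]]
```

>>> send_rows(
  commands=[
    {"jaw": 0.6,"offset": [0.03,0,0.03],"turn": [0,0,0]},
    {"jaw": 0.6,"offset": [0.055,0,0.055],"turn": [0,0,0]},
    {"jaw": 0.6,"offset": [0.072,0,0.072],"turn": [0,0,0]},
    {"jaw": 0.6,"offset": [0.078,0,0.078],"turn": [0,0,0]},
    {"jaw": 0.6,"offset": [0.08,0,0.08],"turn": [0,0,0]},
    {"jaw": 0.6,"offset": [0.082,0,0.082],"turn": [0,0,0]},
    {"jaw": 0.6,"offset": [0.083,0,0.083],"turn": [0,0,0]},
    {"jaw": 0.6,"offset": [0.083,0,0.083],"turn": [0,0,0]},
  ],
)

```text
time_s: 6.1
ee_pos: [0.604, -0.011, 0.026]
tool_rot: [-179.9, 44.8, -35.0]
ft_force: [-0.4, -0.3, -1.7]
finger_gap: 0.0618
finger_force: 34.9
```

Run:
```python
from kin import *
s,p0,R0=st(); print(s["time_s"],p0,s["tool_rot"],s["ft_force"],s["torque"])
```

```text
6.1 [ 0.60404022 -0.01099904  0.02601292] [-179.86196176   44.76341462  -34.97836818] [-0.42172008 -0.30921773 -1.65283288] [-0.27162177 -0.46265836  0.03066088]
```

>>> send_rows(
  commands=[
    {"jaw": 0.6,"offset": [0.001,0,0.001],"turn": [0,0,0]},
    {"jaw": 0.6,"offset": [0.001,0,0.001],"turn": [0,0,0]},
    {"jaw": 0.6,"offset": [0.001,0,0.001],"turn": [0,0,0]},
  ],
)

```text
time_s: 6.4
ee_pos: [0.6034, -0.0108, 0.0238]
tool_rot: [-179.9, 44.9, -35.0]
ft_force: [1.0, 0.5, 0.7]
finger_gap: 0.0618
finger_force: 34.9
```

>>> send_rows(
  commands=[
    {"jaw": 0.6,"offset": [0.001,0,0.001],"turn": [0,0,0]},
    {"jaw": 0.6,"offset": [0.001,0,0.001],"turn": [0,0,0]},
    {"jaw": 0.6,"offset": [0.001,0,0.001],"turn": [0,0,0]},
  ],
)

```text
time_s: 6.7
ee_pos: [0.6035, -0.0108, 0.0237]
tool_rot: [-179.9, 44.9, -35.0]
ft_force: [-0.2, -0.1, 5.5]
finger_gap: 0.0617
finger_force: 34.9
```

>>> send_rows(
  commands=[
    {"jaw": 1,"offset": [0,0,0],"turn": [0,0,0]},
    {"jaw": 1,"offset": [0,0,0],"turn": [0,0,0]},
    {"jaw": 1,"offset": [0,0,0],"turn": [0,0,0]},
    {"jaw": 1,"offset": [0,0,0],"turn": [0,0,0]},
  ],
)

```text
time_s: 7.1
ee_pos: [0.6029, -0.0107, 0.0216]
tool_rot: [-180.0, 44.9, -35.1]
ft_force: [0.3, -0.3, -0.3]
finger_gap: 0.0903
finger_force: 0.0
```

>>> send_rows(
  commands=[
    {"jaw": 1,"offset": [0,0,-0.02],"turn": [0,0,0]},
    {"jaw": 1,"offset": [0,0,-0.06],"turn": [0,0,0]},
    {"jaw": 1,"offset": [0,0,-0.11],"turn": [0,0,0]},
    {"jaw": 1,"offset": [-0.03,0,-0.14],"turn": [0,0,0]},
    {"jaw": 1,"offset": [-0.06,0,-0.16],"turn": [0,0,0]},
    {"jaw": 1,"offset": [-0.06,0,-0.16],"turn": [0,0,0]},
  ],
)

```text
time_s: 7.7
ee_pos: [0.6632, -0.0519, 0.1843]
tool_rot: [-179.6, 44.3, -34.8]
ft_force: [0.3, -0.4, 1.4]
finger_gap: 0.0938
finger_force: 0.0
```

```bash
cat > look.py <<'E'
from kin import *
def wrist(f):
    from bench import env
    s,p,Rm=st(); c=env.camera("wrist"); T=np.eye(4);T[:3,:3]=Rm;T[:3,3]=p
    d=dict(pose=T@c["hand_eye"],**{k:v for k,v in c.items() if k!="hand_eye"}); np.savez(f,**d); return d
def yellow(c,xy,r,zlo,zhi):
    w=cloud(c); h=cv2.cvtColor(c["pixels"],cv2.COLOR_BGR2HSV); x,y,z=[w[...,i] for i in range(3)]
    return w[(h[...,0]>18)&(h[...,0]<35)&(h[...,1]>130)&(np.hypot(x-xy[0],y-xy[1])<r)&(z>zlo)&(z<zhi)]
def rect(q): return cv2.minAreaRect((q[:,:2]*1000).astype(np.float32))
E
python3 - <<'E'
from look import *
from bench import env
np.set_printoptions(precision=4,suppress=True)
s,p,Rm=st(); print(s["time_s"],p,s["tool_rot"],s["joint_positions"].round(0))
for n in("scene","top"):
    c=env.camera(n); np.savez(n+"3.npz",**c)
    for lo,hi in((.062,.085),(.02,.085)): q=yellow(c,(.59,0),.12,lo,hi); print(n,lo,len(q),rect(q) if len(q)>4 else 0,np.percentile(q[:,2],99) if len(q) else 0)
E
```

```text
7.7 [ 0.6632 -0.0519  0.1843] [-179.6106   44.2758  -34.7744] [-18.  56.  35.  16. 130. 112.]
scene 0.062 279 ((572.5684814453125, 9.49130630493164), (64.85724639892578, 82.62814331054688), 54.142486572265625) 0.07617491684408233
scene 0.02 1274 ((588.1008911132812, -1.3476333618164062), (65.43929290771484, 120.524169921875), 54.080528259277344) 0.07516913509907983
top 0.062 146 ((573.8906860351562, 12.36111068725586), (62.05259323120117, 80.90697479248047), 54.64805221557617) 0.07626141532817748
top 0.02 502 ((589.974853515625, 0.9510231018066406), (62.05259323120117, 120.64521789550781), 54.64805221557617) 0.0758004050492772
```

Run:
```python
from look import *
k,_=fit(); s,p0,R0=st(); q=s["joint_positions"]
t=np.radians(55); d=np.array([np.cos(t),0,-np.sin(t)])
R1=binR(-35.5)@toolR([0,0,-1],[1,0,0]);R1b=binR(-35.5)@toolR([0,0,-1],[-1,0,0]); p1=np.array([.5,.02,.30])
Rf=binR(-11); p2,R2=grasp(Rf,np.array([.608,.265,.115])+Rf@[-.022,0,0],[-18,0,40],d,1); p2=p2+Rf@[-.13,0,.07]
for A in(R1,R1b):
    qq,o=path(p0,R0,p1,A,q,k,6); print([a.astype(int).tolist() for a,e in o],max(e for a,e in o)); print(rel(p1,A,p0,R0))
    qq,o=path(p1,A,p2,R2,qq,k,6); print([a.astype(int).tolist() for a,e in o],max(e for a,e in o)); print(p2,rel(p2,R2,p1,A))
```

```text
[[-18, 56, 36, 16, 130, 112], [-15, 46, 47, 8, 123, 93], [-12, 35, 59, 2, 115, 76], [-9, 23, 70, -1, 106, 60], [-8, 11, 81, -2, 97, 45], [-8, -1, 91, 0, 90, 28]] 0.0
([-0.2084, 0.0341, 0.0355], [-0.3873, 0.3887, -0.9396], np.float64(11.4))
[[-8, -1, 91, 0, 90, 28], [4, -3, 96, -7, 83, 18], [15, -5, 100, -14, 77, 8], [25, -5, 105, -22, 69, -1], [34, -5, 109, -28, 62, -11], [40, -4, 112, -34, 53, -22]] 0.0
[0.45182111 0.2953581  0.20943611] ([0.1962, -0.1991, 0.0906], [-0.3867, -0.2487, -1.2264], np.float64(13.7))
[[-18, 56, 36, 16, 130, 112], [-19, 42, 54, 17, 117, 128], [-20, 29, 68, 17, 107, 145], [-18, 17, 79, 14, 98, 162], [-21, 4, 91, 18, 90, 162], [-26, -10, 103, 23, 83, 162]] 0.8612
([-0.2084, 0.0341, 0.0355], [0.3895, 0.3881, 0.949], np.float64(11.5))
[[-26, -10, 103, 23, 83, 162], [-30, -18, 118, 39, 72, 162], [-29, -24, 132, 55, 61, 162], [9, -22, 141, 99, 5, 162], [15, -20, 141, 115, 5, 162], [21, -16, 140, 131, 5, 162]] 1.125
[0.45182111 0.2953581  0.20943611] ([-0.1962, 0.1991, 0.0906], [0.222, -0.3451, 0.704], np.float64(8.5))
```

>>> send_rows(
  commands=[
    {"jaw": 1,"offset": [-0.05,0.01,-0.01],"turn": [-0.03,0.03,-0.08]},
    {"jaw": 1,"offset": [-0.1,0.02,0],"turn": [-0.07,0.07,-0.16]},
    {"jaw": 1,"offset": [-0.15,0.034,0.02],"turn": [-0.1,0.1,-0.25]},
    {"jaw": 1,"offset": [-0.208,0.034,0.035],"turn": [-0.14,0.14,-0.34]},
    {"jaw": 1,"offset": [-0.208,0.034,0.035],"turn": [-0.387,0.389,-0.94]},
    {"jaw": 1,"offset": [-0.208,0.034,0.035],"turn": [-0.387,0.389,-0.94]},
    {"jaw": 1,"offset": [-0.208,0.034,0.035],"turn": [-0.387,0.389,-0.94]},
    {"jaw": 1,"offset": [-0.208,0.034,0.035],"turn": [-0.387,0.389,-0.94]},
    {"jaw": 1,"offset": [-0.208,0.034,0.035],"turn": [-0.387,0.389,-0.94]},
    {"jaw": 1,"offset": [-0.208,0.034,0.035],"turn": [-0.387,0.389,-0.94]},
    {"jaw": 1,"offset": [-0.208,0.034,0.035],"turn": [-0.387,0.389,-0.94]},
    {"jaw": 1,"offset": [-0.208,0.034,0.035],"turn": [-0.387,0.389,-0.94]},
  ],
)

```text
time_s: 9.0
ee_pos: [0.4985, 0.0201, 0.2974]
tool_rot: [-179.7, 0.0, 54.8]
ft_force: [0.0, 0.2, -0.3]
finger_gap: 0.0943
finger_force: 0.0
```

>>> send_rows(
  commands=[
    {"jaw": 1,"offset": [0.196,-0.199,0.05],"turn": [-0.193,-0.124,-0.613]},
    {"jaw": 1,"offset": [0.196,-0.199,0.05],"turn": [-0.193,-0.124,-0.613]},
    {"jaw": 1,"offset": [0.196,-0.199,0.05],"turn": [-0.193,-0.124,-0.613]},
    {"jaw": 1,"offset": [0.196,-0.199,0.05],"turn": [-0.193,-0.124,-0.613]},
    {"jaw": 1,"offset": [0.196,-0.199,0.05],"turn": [-0.193,-0.124,-0.613]},
    {"jaw": 1,"offset": [0.196,-0.199,0.05],"turn": [-0.193,-0.124,-0.613]},
    {"jaw": 1,"offset": [0.196,-0.199,0.05],"turn": [-0.193,-0.124,-0.613]},
    {"jaw": 1,"offset": [0.196,-0.199,0.05],"turn": [-0.193,-0.124,-0.613]},
  ],
)

```text
time_s: 9.8
ee_pos: [0.4489, 0.2954, 0.2465]
tool_rot: [170.5, 17.2, 109.1]
ft_force: [-0.7, -0.4, -0.4]
finger_gap: 0.094
finger_force: 0.0
```

Run:
```python
from look import *
s,p0,R0=st(); print(s["time_s"],p0,s["joint_positions"].round(0))
t=np.radians(55); d=np.array([np.cos(t),0,-np.sin(t)])
Rf=binR(-11); p2,R2=grasp(Rf,np.array([.608,.265,.115])+Rf@[-.022,0,0],[-18,0,40],d,1); p2=p2+Rf@[-.13,0,.07]
print(rel(p2,R2,p0,R0))
```

```text
9.8 [0.44885644 0.29539257 0.24649441] [ 36.   4.  95. -20.  78.  19.]
([0.01, -0.0032, 0.0357], [-0.1963, -0.1284, -0.6091], np.float64(6.8))
```

>>> send_rows(
  commands=[
    {"jaw": 1,"offset": [0.01,-0.003,0.036],"turn": [-0.196,-0.128,-0.609]},
    {"jaw": 1,"offset": [0.01,-0.003,0.036],"turn": [-0.196,-0.128,-0.609]},
    {"jaw": 1,"offset": [0.01,-0.003,0.036],"turn": [-0.196,-0.128,-0.609]},
    {"jaw": 1,"offset": [0.01,-0.003,0.036],"turn": [-0.196,-0.128,-0.609]},
    {"jaw": 1,"offset": [0.01,-0.003,0.036],"turn": [-0.196,-0.128,-0.609]},
    {"jaw": 1,"offset": [0.01,-0.003,0.036],"turn": [-0.196,-0.128,-0.609]},
    {"jaw": 1,"offset": [0.01,-0.003,0.036],"turn": [-0.196,-0.128,-0.609]},
    {"jaw": 1,"offset": [0.01,-0.003,0.036],"turn": [-0.196,-0.128,-0.609]},
    {"jaw": 1,"offset": [0.01,-0.003,0.036],"turn": [-0.196,-0.128,-0.609]},
  ],
)

```text
time_s: 10.7
ee_pos: [0.4555, 0.2938, 0.2125]
tool_rot: [179.6, 35.2, 168.2]
ft_force: [1.4, -0.2, -0.4]
finger_gap: 0.0942
finger_force: 0.0
```

Run:
```python
from look import *
np.set_printoptions(precision=4,suppress=True)
c=wrist("w4.npz"); s,p0,R0=st(); print(s["time_s"],p0,s["tool_rot"]); cv2.imwrite("pics/w4.png",c["pixels"])
```

```text
10.75 [0.4559 0.2944 0.2129] [179.5436  35.1974 168.2306]
```

View pics/w4.png

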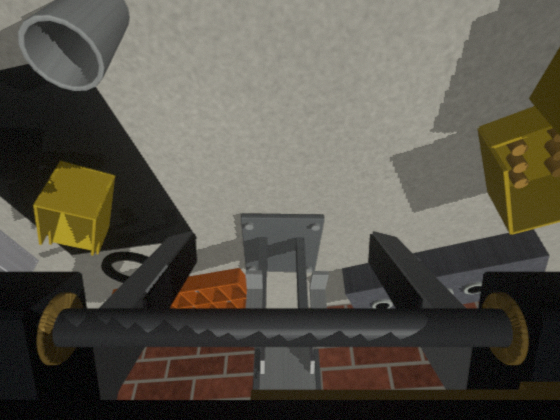

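The wrist view is upside down because the camera sits below the tool. It shows the two tabs at about (254,282) and (320,282) with the chute below them at column 287, the bin at (75,208), and the cup at (62,52).

Run:
```python
from look import *
np.set_printoptions(precision=4,suppress=True)
Rf=binR(-11); L0=np.array([.608,.265,0])
for n in("w4","top0","scene0","top3","scene3"):
    c=load(n+".npz"); w=cloud(c); f=(w-L0)@Rf
    x,y,z=[f[...,i] for i in range(3)]
    m=(x>-.05)&(x<.002)&(abs(y)<.06)&(z>.146)&(z<.166)
    k,l,s,ct=cv2.connectedComponentsWithStats(m.astype(np.uint8))
    for i in range(1,k):
        if s[i,4]>12:
            q=f[l==i]; print(n,s[i],"x",np.percentile(q[:,0],[1,50,99]),"y",np.percentile(q[:,1],[1,50,99]),"z",np.median(q[:,2]))
    # chute sides: above floor
    q=f[(x>.03)&(x<.15)&(abs(y)<.05)&(z>.2)&(z<.345)]
    if len(q)>50:
        xs=np.linspace(.04,.14,6); print(n,"chute mid y by x",[(round(np.percentile(q[abs(q[:,0]-a)<.012][:,1],1)*1e3,1),round(np.percentile(q[abs(q[:,0]-a)<.012][:,1],99)*1e3,1)) for a in xs if (abs(q[:,0]-a)<.012).sum()>5])
```

```text
w4 [246 270  17  26 405] x [-0.0344 -0.0172 -0.0043] y [-0.036  -0.0284 -0.0205] z 0.15902639287667214
w4 [310 271  19  26 417] x [-0.0319 -0.0155 -0.002 ] y [0.0247 0.0322 0.0401] z 0.15896010219173862
top0 [131 207  12  16 109] x [-0.0315 -0.017  -0.0013] y [0.0259 0.0333 0.0422] z 0.15924132075848033
top0 [159 213  11  16 107] x [-0.0337 -0.0193 -0.0056] y [-0.0346 -0.0275 -0.0191] z 0.15894692394524504
top0 chute mid y by x [(np.float64(-21.5), np.float64(22.8)), (np.float64(-21.8), np.float64(22.5)), (np.float64(-22.7), np.float64(21.8)), (np.float64(-23.3), np.float64(20.7)), (np.float64(-36.2), np.float64(20.4)), (np.float64(-36.6), np.float64(18.9))]
scene0 [379 300  17  15  72] x [-0.0334 -0.0197 -0.0002] y [0.024  0.035  0.0392] z 0.15872886325502208
scene0 chute mid y by x [(np.float64(-22.7), np.float64(21.4)), (np.float64(-23.2), np.float64(20.5)), (np.float64(-24.3), np.float64(19.7)), (np.float64(-25.0), np.float64(18.9)), (np.float64(-25.2), np.float64(30.0)), (np.float64(-34.4), np.float64(29.5))]
top3 [131 207  12  16 111] x [-0.0315 -0.0172 -0.0013] y [0.0258 0.0334 0.0424] z 0.15922817398560044
top3 [159 213  11  16 109] x [-0.0336 -0.0194 -0.0042] y [-0.0348 -0.0273 -0.0187] z 0.15910156210487073
top3 chute mid y by x [(np.float64(-21.3), np.float64(23.0)), (np.float64(-22.1), np.float64(22.7)), (np.float64(-22.6), np.float64(21.6)), (np.float64(-23.4), np.float64(20.8)), (np.float64(-36.2), np.float64(20.7)), (np.float64(-36.6), np.float64(19.2))]
scene3 [379 300  17  15  73] x [-0.0331 -0.0189  0.0001] y [0.0243 0.0347 0.0393] z 0.15927302340592167
scene3 chute mid y by x [(np.float64(-22.8), np.float64(21.4)), (np.float64(-23.3), np.float64(20.5)), (np.float64(-24.1), np.float64(19.8)), (np.float64(-24.9), np.float64(18.9)), (np.float64(-25.4), np.float64(29.9)), (np.float64(-34.9), np.float64(29.5))]
```

Run:
```python
from look import *
k,_=fit(); s,p0,R0=st(); q=s["joint_positions"]
q4=yellow(load("w4.npz"),(.59,0),.12,.02,.09); print(rect(q4),len(q4))
t=np.radians(55); d=np.array([np.cos(t),0,-np.sin(t)])
p,Rm=grasp(binR(-35.6),np.array([.589,0,.003]),[-18,0,40],d,1); pp=p-.13*Rm[:,2]
print(p,pp,rel(pp,Rm,p0,R0)); qq,o=path(p0,R0,pp,Rm,q,k,5); print([a.astype(int).tolist() for a,e in o]); qq,o=path(pp,Rm,p,Rm,qq,k,4); print([a.astype(int).tolist() for a,e in o],max(e for a,e in o))
```

```text
((589.24365234375, -0.09329986572265625), (62.814048767089844, 122.64734649658203), 54.37189483642578) 4587
[0.58322532 0.00413427 0.02743611] [0.52259651 0.04754023 0.13392588] ([-0.049, -0.2291, 0.1294], [0.1573, 0.0013, 0.2167], np.float64(5.4))
[[40, -4, 112, -34, 53, -22], [33, -5, 115, -35, 51, -21], [26, -4, 118, -36, 48, -20], [19, -3, 119, -37, 45, -19], [11, 0, 119, -38, 42, -18]]
[[11, 0, 119, -38, 42, -18], [9, 5, 119, -42, 37, -16], [6, 11, 118, -46, 32, -12], [4, 17, 116, -51, 28, -8]] 0.0
```

>>> send_rows(
  commands=[
    {"jaw": 1,"offset": [-0.049,-0.229,0.129],"turn": [0.157,0.001,0.217]},
    {"jaw": 1,"offset": [-0.049,-0.229,0.129],"turn": [0.157,0.001,0.217]},
    {"jaw": 1,"offset": [-0.049,-0.229,0.129],"turn": [0.157,0.001,0.217]},
    {"jaw": 1,"offset": [-0.049,-0.229,0.129],"turn": [0.157,0.001,0.217]},
    {"jaw": 1,"offset": [-0.049,-0.229,0.129],"turn": [0.157,0.001,0.217]},
    {"jaw": 1,"offset": [-0.049,-0.229,0.129],"turn": [0.157,0.001,0.217]},
    {"jaw": 1,"offset": [-0.049,-0.229,0.129],"turn": [0.157,0.001,0.217]},
    {"jaw": 1,"offset": [-0.049,-0.229,0.129],"turn": [0.157,0.001,0.217]},
  ],
)

```text
time_s: 11.55
ee_pos: [0.5236, 0.0482, 0.135]
tool_rot: [179.9, 35.1, 144.4]
ft_force: [0.4, 0.1, 0.4]
finger_gap: 0.0937
finger_force: 0.0
```

Run:
```python
from look import *
s,p0,R0=st(); print(s["time_s"],p0)
c=wrist("w5.npz"); q4=yellow(c,(.59,0),.12,.02,.09); print(rect(q4),len(q4))
t=np.radians(55); d=np.array([np.cos(t),0,-np.sin(t)])
p,Rm=grasp(binR(-35.6),np.array([.589,0,.003]),[-18,0,40],d,1); print(rel(p,Rm,p0,R0))
```

```text
11.55 [0.52361291 0.04820145 0.13500453]
((588.9803466796875, -0.36871337890625), (62.109127044677734, 121.39788055419922), 54.481285095214844) 7389
([0.0012, -0.0014, 0.1306], [0.0011, 0.0009, 0.0004], np.float64(2.6))
```

>>> send_rows(
  commands=[
    {"jaw": 1,"offset": [0,-0.001,0.04],"turn": [0,0,0]},
    {"jaw": 1,"offset": [0,-0.001,0.08],"turn": [0,0,0]},
    {"jaw": 1,"offset": [0,-0.001,0.11],"turn": [0,0,0]},
    {"jaw": 1,"offset": [0,-0.001,0.13],"turn": [0,0,0]},
    {"jaw": 1,"offset": [0,-0.001,0.13],"turn": [0,0,0]},
  ],
)

```text
time_s: 12.1
ee_pos: [0.5831, 0.0051, 0.0264]
tool_rot: [-179.9, 34.9, 144.7]
ft_force: [-0.1, -0.5, -0.7]
finger_gap: 0.0942
finger_force: 0.0
```

>>> send_rows(
  commands=[
    {"jaw": 0.6,"offset": [0,0,0],"turn": [0,0,0]},
    {"jaw": 0.6,"offset": [0,0,0],"turn": [0,0,0]},
    {"jaw": 0.6,"offset": [0,0,0],"turn": [0,0,0]},
    {"jaw": 0.6,"offset": [0,0,0],"turn": [0,0,0]},
    {"jaw": 0.6,"offset": [0,0,0],"turn": [0,0,0]},
    {"jaw": 0.6,"offset": [0,0,0],"turn": [0,0,0]},
  ],
  squeeze=50,
)

```text
time_s: 12.7
ee_pos: [0.5838, 0.0046, 0.0294]
tool_rot: [180.0, 35.2, 144.6]
ft_force: [-3.3, 1.9, 5.7]
finger_gap: 0.0616
finger_force: 50.0
```

Run:
```python
from look import *
k,_=fit(); s,p0,R0=st(); print(s["time_s"],p0,s["finger_gap"],s["finger_force"],s["ft_force"]); q=s["joint_positions"]
Rb=binR(-35.6); print("TCP in bin",(Rb.T@(p0-[.589,0,.003])*1000).round(1),(Rb.T@R0).round(3).tolist())
tb=Rb.T@(p0-[.589,0,.003]); 
# hold pre pose: bin yaw -12.9, origin at x_f -22 (further -0.09), rim 25 mm below tabs
Rf=binR(-12.9); lip=np.array([.6100,.2665,0]); Rm=Rf@(Rb.T@R0)
pu=p0+[0,0,.09]; print("up",(R0.T@(pu-p0)).round(3))
for dx,rim in((-.10,.125),(0,.135),(0,.155),(0,.195)):
    ob=lip+Rf@[-.022+dx,0,rim-.07]; p=ob+Rf@tb
    qq,o=path(pu,R0,p,Rm,q,k,5); print(dx,rim,p.round(4),[a.astype(int).tolist() for a,e in o],max(e for a,e in o),rel(p,Rm,pu,R0))
```

```text
12.7 [0.5837749  0.00458921 0.02939015] 0.06164202553843158 50.00153839588165 [-3.31679066  1.85677412  5.65814562]
TCP in bin [-6.9  0.7 26.4] [[-0.818, -0.005, 0.576], [-0.003, 1.0, 0.003], [-0.576, 0.001, -0.818]]
up [-0.052  0.    -0.074]
-0.1 0.125 [0.4845 0.296  0.0814] [[4, 6, 114, -38, 37, -24], [13, 6, 117, -40, 37, -20], [21, 6, 117, -42, 38, -15], [30, 8, 117, -44, 39, -11], [38, 11, 115, -45, 39, -8]] 0.0 ([0.2259, 0.1802, -0.1125], [-0.1453, 0.0002, -0.2062], np.float64(6.2))
0 0.135 [0.582  0.2736 0.0914] [[4, 6, 114, -38, 37, -24], [11, 8, 114, -39, 37, -22], [18, 10, 112, -40, 37, -20], [24, 13, 110, -40, 37, -20], [29, 16, 107, -40, 37, -20]] 0.0 ([0.1446, 0.2184, -0.0675], [-0.1453, 0.0002, -0.2062], np.float64(5.4))
0 0.155 [0.582  0.2736 0.1114] [[4, 6, 114, -38, 37, -24], [11, 7, 114, -38, 37, -23], [18, 9, 112, -39, 38, -22], [24, 11, 110, -39, 38, -22], [29, 14, 106, -38, 38, -22]] 0.0 ([0.1331, 0.2184, -0.0838], [-0.1453, 0.0002, -0.2062], np.float64(5.4))
0 0.195 [0.582  0.2736 0.1514] [[4, 6, 114, -38, 37, -24], [11, 6, 113, -37, 39, -24], [18, 7, 111, -37, 40, -24], [24, 8, 108, -36, 41, -25], [29, 11, 105, -35, 42, -27]] 0.0 ([0.1101, 0.2184, -0.1165], [-0.1453, 0.0002, -0.2062], np.float64(5.4))
```

>>> send_rows(
  commands=[
    {"jaw": 0.6,"offset": [-0.017,0,-0.025],"turn": [0,0,0]},
    {"jaw": 0.6,"offset": [-0.035,0,-0.05],"turn": [0,0,0]},
    {"jaw": 0.6,"offset": [-0.052,0,-0.074],"turn": [0,0,0]},
    {"jaw": 0.6,"offset": [-0.052,0,-0.074],"turn": [0,0,0]},
  ],
)

```text
time_s: 13.1
ee_pos: [0.5867, 0.0047, 0.1239]
tool_rot: [179.6, 35.5, 144.4]
ft_force: [1.1, -0.6, -1.4]
finger_gap: 0.0618
finger_force: 50.0
```

>>> send_rows(
  commands=[
    {"jaw": 0.6,"offset": [0.032,0.026,-0.016],"turn": [-0.021,0,-0.029]},
    {"jaw": 0.6,"offset": [0.064,0.052,-0.032],"turn": [-0.042,0,-0.058]},
    {"jaw": 0.6,"offset": [0.096,0.078,-0.048],"turn": [-0.063,0,-0.087]},
    {"jaw": 0.6,"offset": [0.128,0.104,-0.064],"turn": [-0.084,0,-0.116]},
    {"jaw": 0.6,"offset": [0.16,0.13,-0.08],"turn": [-0.105,0,-0.145]},
    {"jaw": 0.6,"offset": [0.194,0.156,-0.096],"turn": [-0.126,0,-0.175]},
    {"jaw": 0.6,"offset": [0.226,0.18,-0.112],"turn": [-0.145,0,-0.206]},
    {"jaw": 0.6,"offset": [0.226,0.18,-0.112],"turn": [-0.145,0,-0.206]},
    {"jaw": 0.6,"offset": [0.226,0.18,-0.112],"turn": [-0.145,0,-0.206]},
  ],
)

```text
time_s: 14.0
ee_pos: [0.4826, 0.2951, 0.0784]
tool_rot: [-179.8, 35.0, 167.5]
ft_force: [0.0, -0.3, -0.6]
finger_gap: 0.062
finger_force: 50.0
```

Run:
```python
from look import *
from bench import env
s,p0,R0=st(); print(s["time_s"],p0,s["tool_rot"],s["finger_gap"],s["ft_force"])
Rf=binR(-12.9); lip=np.array([.6100,.2665,0])
for n in("scene","top"):
    c=env.camera(n); np.savez(n+"6.npz",**c)
    q=yellow(c,(.487,.295),.13,.03,.14); print(n,len(q),rect(q),np.percentile(q[:,2],[1,99])); f=(q-lip)@Rf*1000
    print(np.percentile(f,[.5,99.5],0).round(1).tolist())
    hi=f[(f[:,2]>np.percentile(f[:,2],97)-6)]; 
    A=np.c_[hi[:,:2],np.ones(len(hi))]; print("rim plane",np.linalg.lstsq(A,hi[:,2],rcond=None)[0].round(3),np.percentile(hi,[1,99],0).round(1).tolist())
```

```text
14.0 [0.48262819 0.29513229 0.07840038] [-179.81786753   34.95374055  167.47737636] 0.06196776268581803 [ 0.04747012 -0.33034397 -0.61007872]
scene 1469 ((488.5781555175781, 288.78021240234375), (70.47515869140625, 120.92371368408203), 77.87226104736328) [0.05201506 0.12450579]
[[-182.9, -32.7, 51.6], [-65.1, 29.7, 125.0]]
rim plane [ 1.60000e-02 -1.10000e-02  1.23692e+02] [[-182.0, -33.0, 117.0], [-101.1, 29.6, 130.5]]
top 1560 ((490.5155029296875, 294.3789367675781), (63.211341857910156, 116.18370056152344), 76.68580627441406) [0.05283927 0.12417665]
[[-179.1, -30.8, 52.6], [-65.6, 31.1, 124.9]]
rim plane [-3.70000e-02 -2.90000e-02  1.16268e+02] [[-174.2, -30.8, 116.3], [-101.6, 32.0, 127.5]]
```

>>> send_rows(
  commands=[
    {"jaw": 0.6,"offset": [-0.016,0,0.012],"turn": [0,0,0]},
    {"jaw": 0.6,"offset": [-0.033,0,0.023],"turn": [0,0,0]},
    {"jaw": 0.6,"offset": [-0.05,0.001,0.035],"turn": [0,0,0]},
    {"jaw": 0.6,"offset": [-0.066,0.001,0.046],"turn": [0,0,0]},
    {"jaw": 0.6,"offset": [-0.082,0.001,0.058],"turn": [0,0,0]},
    {"jaw": 0.6,"offset": [-0.082,0.001,0.058],"turn": [0,0,0]},
  ],
  squeeze=60,
)

```text
time_s: 14.7
ee_pos: [0.5852, 0.2718, 0.0808]
tool_rot: [179.9, 35.2, 167.0]
ft_force: [0.2, -0.5, -0.4]
finger_gap: 0.0616
finger_force: 60.0
```

>>> send_rows(
  commands=[
    {"jaw": 0.6,"offset": [-0.006,0,-0.008],"turn": [0,0,0]},
    {"jaw": 0.6,"offset": [-0.012,0,-0.016],"turn": [0,0,0]},
    {"jaw": 0.6,"offset": [-0.012,0,-0.016],"turn": [0,0,0]},
  ],
)

```text
time_s: 15.0
ee_pos: [0.5839, 0.275, 0.1029]
tool_rot: [179.8, 35.3, 167.2]
ft_force: [-0.2, 1.7, -0.1]
finger_gap: 0.0612
finger_force: 60.0
```

Run:
```python
from look import *
from bench import env
s,p0,R0=st(); print(s["time_s"],p0,s["tool_rot"],s["finger_gap"],s["ft_force"])
Rf=binR(-12.9); lip=np.array([.6100,.2665,0]); ob=lip+Rf@[-.022,0,0]; ims=[]
print("tcp in feeder",(Rf.T@(p0-lip)*1000).round(1))
for n in("scene","top"):
    c=env.camera(n); np.savez(n+"7.npz",**c); ims.append(c["pixels"])
    q=yellow(c,ob[:2],.1,.07,.17); f=(q-lip)@Rf*1000; print(n,len(q),np.percentile(f,[1,99],0).round(1).tolist())
    w=cloud(c); f=(w-lip)@Rf; x,y,z=[f[...,i] for i in range(3)]
    m=(x>-.045)&(x<.002)&(abs(y)<.045)&(abs(y)>.02)&(z>.15)&(z<.2); print("tabs z",np.median(z[m]),m.sum())
a=cv2.resize(ims[0][240:350,270:410],None,fx=3,fy=3); b=cv2.resize(ims[1][150:260,90:210],None,fx=3,fy=3)
cv2.imwrite("pics/hold.png",np.hstack([a,b]))
```

```text
15.0 [0.58388313 0.27501562 0.10290783] [179.78401154  35.25828486 167.20611604] 0.06123752591446834 [-0.15281449  1.68748348 -0.10167254]
tcp in feeder [-27.4   2.5 102.9]
scene 885 [[-79.1, -25.0, 77.2], [39.1, 32.6, 150.7]]
tabs z 0.1664472573958811 142
top 945 [[-65.4, -27.3, 76.4], [36.2, 33.9, 146.9]]
tabs z 0.159536858378342 258
```

View pics/hold.png

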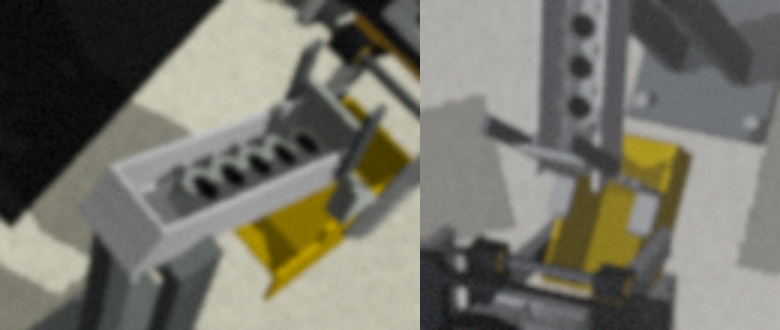

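>>> send_rows(
  commands=[
    {"jaw": 0.6,"offset": [0,-0.002,0],"turn": [0,0,0]},
    {"jaw": 0.6,"offset": [-0.002,-0.002,-0.003],"turn": [0,0,0]},
    {"jaw": 0.6,"offset": [-0.004,-0.002,-0.006],"turn": [0,0,0]},
    {"jaw": 0.6,"offset": [-0.007,-0.002,-0.01],"turn": [0,0,0]},
    {"jaw": 0.6,"offset": [-0.009,-0.002,-0.013],"turn": [0,0,0]},
    {"jaw": 0.6,"offset": [-0.009,-0.002,-0.013],"turn": [0,0,0]},
  ],
)

```text
time_s: 15.7
ee_pos: [0.5828, 0.2725, 0.1167]
tool_rot: [179.9, 35.1, 167.3]
ft_force: [-0.1, -0.2, -1.2]
finger_gap: 0.0619
finger_force: 60.0
```

Run:
```python
from look import *
from bench import env
s,p0,R0=st(); print(s["time_s"],p0,s["tool_rot"],s["finger_gap"],s["ft_force"])
Rf=binR(-12.9); lip=np.array([.6100,.2665,0]); print("tcp in feeder",(Rf.T@(p0-lip)*1000).round(1))
for n in("scene","top"):
    c=env.camera(n); w=cloud(c); f=(w-lip)@Rf; x,y,z=[f[...,i] for i in range(3)]; h=cv2.cvtColor(c["pixels"],cv2.COLOR_BGR2HSV)
    for sg in(1,-1):
        m=(x>-.045)&(x<.002)&(sg*y<.045)&(sg*y>.02)&(z>.15)&(z<.2)&(h[...,1]<60)&(h[...,2]>70); print(n,"tab z",sg,np.median(z[m]),m.sum())
```

```text
15.7 [0.58277046 0.27245982 0.1167225 ] [179.93343805  35.12546794 167.26835994] 0.06187546679890795 [-0.05623927 -0.19599039 -1.21642606]
tcp in feeder [-27.9  -0.3 116.7]
scene tab z 1 0.16466047283230092 68
scene tab z -1 0.1644545527975768 2
top tab z 1 0.1641827014695816 136
top tab z -1 0.16436254607113263 135
```

>>> send_rows(
  commands=[
    {"jaw": 0.6,"offset": [-0.003,0,-0.004],"turn": [0,0,0]},
    {"jaw": 0.6,"offset": [-0.006,0,-0.008],"turn": [0,0,0]},
    {"jaw": 0.6,"offset": [-0.009,0,-0.012],"turn": [0,0,0]},
    {"jaw": 0.6,"offset": [-0.012,0,-0.016],"turn": [0,0,0]},
    {"jaw": 0.6,"offset": [-0.014,0,-0.02],"turn": [0,0,0]},
    {"jaw": 0.6,"offset": [-0.017,0,-0.024],"turn": [0,0,0]},
    {"jaw": 0.6,"offset": [-0.019,0,-0.027],"turn": [0,0,0]},
    {"jaw": 0.6,"offset": [-0.019,0,-0.027],"turn": [0,0,0]},
    {"jaw": 0.6,"offset": [-0.019,0,-0.027],"turn": [0,0,0]},
    {"jaw": 0.6,"offset": [-0.019,0,-0.027],"turn": [0,0,0]},
    {"jaw": 0.6,"offset": [-0.019,0,-0.027],"turn": [0,0,0]},
    {"jaw": 0.6,"offset": [-0.019,0,-0.027],"turn": [0,0,0]},
  ],
)

```text
time_s: 17.0
ee_pos: [0.5824, 0.2722, 0.1488]
tool_rot: [180.0, 35.1, 167.3]
ft_force: [-0.1, 0.6, -4.6]
finger_gap: 0.0613
finger_force: 60.0
```

Run:
```python
from look import *
from bench import env
s,p0,R0=st(); print(s["time_s"],p0,s["tool_rot"],s["finger_gap"],s["ft_force"])
Rf=binR(-12.9); lip=np.array([.6100,.2665,0]); print("tcp in feeder",(Rf.T@(p0-lip)*1000).round(1)); ims=[]
for n in("scene","top"):
    c=env.camera(n); ims.append(c["pixels"]); w=cloud(c); f=(w-lip)@Rf; x,y,z=[f[...,i] for i in range(3)]; h=cv2.cvtColor(c["pixels"],cv2.COLOR_BGR2HSV)
    for sg in(1,-1):
        m=(x>-.045)&(x<.002)&(sg*y<.045)&(sg*y>.02)&(z>.15)&(z<.215)&(h[...,1]<60)&(h[...,2]>70); print(n,"tab z",sg,np.median(z[m]),m.sum())
a=cv2.resize(ims[0][240:350,270:410],None,fx=3,fy=3); b=cv2.resize(ims[1][100:210,90:210],None,fx=3,fy=3)
cv2.imwrite("pics/hold2.png",np.hstack([a,b]))
```

```text
17.0 [0.58241421 0.27220637 0.14875384] [179.99518053  35.06623782 167.30295869] 0.06125302240670019 [-0.05887075  0.58379957 -4.58142051]
tcp in feeder [-28.2  -0.6 148.8]
scene tab z 1 0.1799886809679577 152
scene tab z -1 0.19617289807874003 23
top tab z 1 0.19555591138770864 139
top tab z -1 0.1945172381586426 219
```

View pics/hold2.png

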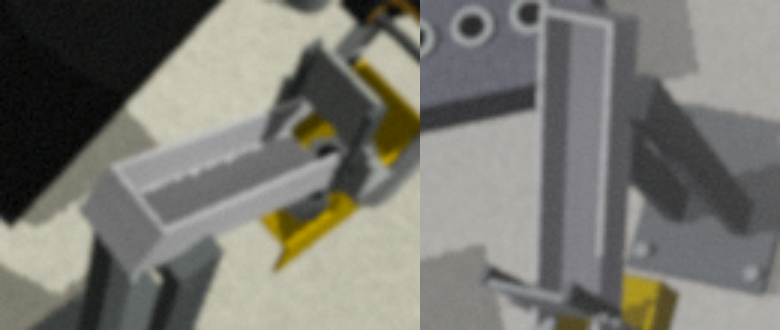

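The chute looks empty, both tabs are lifted evenly by about 36 mm, and the force has grown by about the weight of five nuts. One nut shows near the lip at (325,150), so I check with depth before lowering.

Run:
```python
from look import *
from bench import env
Rf=binR(-12.9); lip=np.array([.6100,.2665,0]); np.set_printoptions(precision=1,suppress=True)
for n in("scene","top"):
    c=env.camera(n); w=cloud(c); f=(w-lip)@Rf*1000; x,y,z=[f[...,i] for i in range(3)]; h=cv2.cvtColor(c["pixels"],cv2.COLOR_BGR2HSV)
    hh=z-200-x*np.tan(np.radians(32))
    for a in range(-40,150,10):
        m=(abs(y)<14)&(x>=a)&(x<a+10)&(z>100); 
        if m.sum()>2: print(n,a,m.sum(),"above floor",np.percentile(hh[m],[5,50,95]),"z",np.percentile(z[m],[5,50,95]))
g=[]
for i in range(10):
    g.append(env.read_state()["ft_force"][2]); env.camera("top")
print(np.mean(g))
```

```text
scene -40 36 above floor [-53.9 -21.3 -16.2] z [126.1 156.9 159.8]
scene -30 33 above floor [-57.4 -29.6 -24.4] z [125.9 156.  158.5]
scene -20 9 above floor [-47.9 -46.9 -45.7] z [140.6 144.  146.1]
scene -10 312 above floor [ 42.8  74.9 101.5] z [240.4 272.7 298.1]
scene 0 73 above floor [-68.3 -50.2   1.8] z [137.1 150.5 206.3]
scene 10 53 above floor [-68.    0.1   1.9] z [139.3 208.9 213. ]
scene 20 52 above floor [-64.2   0.1   1.4] z [149.1 214.6 219.2]
scene 30 57 above floor [-60.5   0.1   1.9] z [160.1 221.4 225.2]
scene 40 37 above floor [-0.9  0.5  1.5] z [225.6 228.5 231.3]
scene 50 40 above floor [-0.8  0.2  2. ] z [231.7 234.7 237.9]
scene 60 39 above floor [-0.9  0.8  1.6] z [237.7 241.5 244.3]
scene 70 40 above floor [0.  0.6 1.6] z [244.7 247.1 250.7]
scene 80 43 above floor [-1.2  0.7  1.9] z [250.2 253.5 256.9]
scene 90 46 above floor [-1.   0.5  1.6] z [256.6 259.5 263. ]
scene 100 46 above floor [-0.6  0.5  1.7] z [263.  266.1 269.5]
scene 110 48 above floor [-1.   0.5  1.9] z [269.2 272.2 275.2]
scene 120 52 above floor [-1.1  0.5  2.4] z [275.6 279.  281.4]
sc
[... 637 characters left out ...]
24.4]
top 40 48 above floor [-2.1 -0.2  2.2] z [224.1 228.2 231.2]
top 50 44 above floor [-2.8 -0.3  1.7] z [231.  234.  237.3]
top 60 51 above floor [-2.5 -0.3  2. ] z [237.2 240.2 243.9]
top 70 52 above floor [-2.7 -0.3  1.8] z [243.3 246.6 250.5]
top 80 52 above floor [-1.6  0.4  2.7] z [249.8 253.7 257. ]
top 90 50 above floor [-1.7  0.1  2. ] z [256.5 259.6 263.4]
top 100 54 above floor [-1.8 -0.2  2.4] z [262.6 265.6 268.9]
top 110 51 above floor [-1.7  0.3  2. ] z [268.2 271.9 274.6]
top 120 57 above floor [-2.6 -0.2  2. ] z [273.4 278.2 281.2]
top 130 57 above floor [-2.4 -0.1  1.5] z [280.7 284.2 287.6]
top 140 55 above floor [-2.5 -0.8  1.2] z [286.3 290.  293. ]
-4.551461823148889
```

>>> send_rows(
  commands=[
    {"jaw": 0.6,"offset": [0.003,0,0.004],"turn": [0,0,0]},
    {"jaw": 0.6,"offset": [0.006,0,0.008],"turn": [0,0,0]},
    {"jaw": 0.6,"offset": [0.009,0,0.012],"turn": [0,0,0]},
    {"jaw": 0.6,"offset": [0.012,0,0.016],"turn": [0,0,0]},
    {"jaw": 0.6,"offset": [0.014,0,0.02],"turn": [0,0,0]},
    {"jaw": 0.6,"offset": [0.017,0,0.024],"turn": [0,0,0]},
    {"jaw": 0.6,"offset": [0.02,0,0.028],"turn": [0,0,0]},
    {"jaw": 0.6,"offset": [0.023,0,0.033],"turn": [0,0,0]},
    {"jaw": 0.6,"offset": [0.027,0,0.039],"turn": [0,0,0]},
    {"jaw": 0.6,"offset": [0.031,0,0.045],"turn": [0,0,0]},
    {"jaw": 0.6,"offset": [0.035,0,0.05],"turn": [0,0,0]},
    {"jaw": 0.6,"offset": [0.035,0,0.05],"turn": [0,0,0]},
  ],
)

```text
time_s: 18.9
ee_pos: [0.5816, 0.2717, 0.0862]
tool_rot: [-179.9, 35.0, 167.4]
ft_force: [-0.9, -0.6, -3.5]
finger_gap: 0.0615
finger_force: 60.0
```

>>> send_rows(
  commands=[
    {"jaw": 0.6,"offset": [0.012,0,-0.009],"turn": [0,0,0]},
    {"jaw": 0.6,"offset": [0.028,0,-0.02],"turn": [0,0,0]},
    {"jaw": 0.6,"offset": [0.045,0,-0.032],"turn": [0,0,0]},
    {"jaw": 0.6,"offset": [0.062,0,-0.044],"turn": [0,0,0]},
    {"jaw": 0.6,"offset": [0.08,0,-0.056],"turn": [0,0,0]},
    {"jaw": 0.6,"offset": [0.09,0,-0.063],"turn": [0,0,0]},
    {"jaw": 0.6,"offset": [0.098,0,-0.069],"turn": [0,0,0]},
    {"jaw": 0.6,"offset": [0.098,0,-0.069],"turn": [0,0,0]},
  ],
)

```text
time_s: 19.7
ee_pos: [0.4647, 0.2992, 0.0883]
tool_rot: [180.0, 35.1, 167.4]
ft_force: [-0.4, -0.4, -2.8]
finger_gap: 0.0615
finger_force: 60.0
```

Run:
```python
from look import *
from bench import env
np.set_printoptions(precision=4,suppress=True)
s,p0,R0=st(); print(s["time_s"],p0,s["tool_rot"],s["finger_gap"],s["ft_force"],s["joint_positions"].round(0))
Rf=binR(-12.9); lip=np.array([.6100,.2665,0])
for n in("scene","top"):
    c=env.camera(n); np.savez(n+"8.npz",**c); w=cloud(c); f=(w-lip)@Rf; x,y,z=[f[...,i] for i in range(3)]
    for sg in(1,-1):
        m=(x>-.045)&(x<.002)&(sg*y<.045)&(sg*y>.02)&(z>.14)&(z<.215); print(n,"tab z",sg,np.median(z[m]),m.sum())
    q=yellow(c,p0[:2],.13,.03,.16); print(n,len(q),np.percentile((q-p0)@Rf*1000,[1,99],0).round(1).tolist())
    # tray: rim points
    X,Y,Z=[w[...,i] for i in range(3)]
    m=(Z>.037)&(Z<.055)&(X>.42)&(X<.68)&(Y<-.15)&(Y>-.36); q=w[m]; print("tray",len(q),rect(q),np.median(q[:,2]))
```

```text
19.7 [0.4647 0.2992 0.0883] [179.9567  35.0884 167.3679] 0.061499772130221904 [-0.3804 -0.3856 -2.8344] [ 40.   9. 116. -44.  41.  -7.]
scene tab z 1 0.17311218441441742 174
scene tab z -1 0.20245319056917052 21
scene 1137 [[-52.2, -32.1, -25.5], [66.5, 30.1, 45.5]]
tray 392 ((558.3056640625, -233.55206298828125), (138.60292053222656, 257.10113525390625), 83.54300689697266) 0.043212119424884954
top tab z 1 0.1591576739666822 130
top tab z -1 0.159813657943181 151
top 1153 [[-48.5, -29.7, -23.9], [64.7, 31.7, 45.4]]
tray 382 ((613.1065673828125, -236.80535888671875), (131.23318481445312, 139.61610412597656), 86.8198013305664) 0.04425633314582078
```

Run:
```python
from look import *
for n in("scene8","top8"):
    c=load(n+".npz"); w=cloud(c); X,Y,Z=[w[...,i] for i in range(3)]
    m=((Z>.012)&(Z<.058)&(X>.42)&(X<.72)&(Y<-.13)&(Y>-.38)).astype(np.uint8)
    k,l,s,_=cv2.connectedComponentsWithStats(m)
    for i in range(1,k):
        if s[i,4]>40: q=w[l==i]; print(n,s[i],rect(q),q[:,2].max()); r=q[q[:,2]>.035]; print("  rim",len(r),rect(r) if len(r)>5 else 0)
```

```text
scene8 [ 154  172   83   72 1408] ((626.6096801757812, -239.89898681640625), (133.88217163085938, 171.8275146484375), 86.80232238769531) 0.050185538201868996
  rim 619 ((626.3639526367188, -239.8800048828125), (133.9501190185547, 171.20309448242188), 86.67151641845703)
scene8 [266 174  12  16 117] ((437.9228210449219, -144.25430297851562), (12.313833236694336, 33.57878112792969), 17.07530403137207) 0.057653156417626694
  rim 57 ((438.1297302246094, -144.3037872314453), (12.040228843688965, 33.017555236816406), 16.512775421142578)
top8 [ 351  172   58   73 1046] ((628.5492553710938, -237.70864868164062), (131.0910186767578, 171.16229248046875), 86.47112274169922) 0.04967462428831915
  rim 605 ((628.580078125, -237.67759704589844), (130.9673614501953, 171.10789489746094), 86.38563537597656)
```

Run:
```python
from look import *
k,_=fit(); s,p0,R0=st(); q0=s["joint_positions"]
Rb0=binR(-12.9); M=Rb0.T@R0; tb=np.array([-.0073,0,.0258]); np.save("M.npy",M)
def pose(az,P,sp):
    Rb=binR(az,P); ob=np.array(sp)-Rb@[.06,0,.043]; return ob+Rb@tb,Rb@M
for az in(-75,-60,-45,-30,-12.9):
    q=q0; out=[]
    for P in range(0,111,15):
        p,Rm=pose(az,P,[.61,-.235,.13-.045*min(P,90)/90])
        q,e=ik(p,Rm@R.from_euler("z",-90,degrees=True).as_matrix(),k,q); out.append((P,q.astype(int).tolist(),round(e,3)))
    print(az,*out,sep="\n  ")
```

```text
-75
  (0, [-7, 18, 100, -41, 54, 0], np.float64(0.0))
  (15, [-6, 25, 90, -36, 69, -11], np.float64(0.0))
  (30, [-5, 33, 79, -35, 83, -20], np.float64(0.0))
  (45, [-5, 43, 68, -36, 97, -29], np.float64(0.0))
  (60, [-4, 53, 57, -40, 110, -39], np.float64(0.0))
  (75, [-4, 63, 47, -46, 122, -50], np.float64(0.0))
  (90, [-4, 72, 38, -56, 132, -64], np.float64(0.0))
  (105, [-4, 77, 33, -63, 136, -77], np.float64(0.125))
-60
  (0, [-11, 11, 109, -40, 41, -14], np.float64(0.0))
  (15, [-9, 17, 98, -34, 58, -27], np.float64(0.0))
  (30, [-8, 25, 87, -32, 74, -35], np.float64(0.0))
  (45, [-7, 35, 75, -32, 90, -43], np.float64(0.0))
  (60, [-6, 45, 63, -35, 104, -52], np.float64(0.0))
  (75, [-6, 56, 51, -40, 117, -61], np.float64(0.0))
  (90, [-6, 67, 40, -48, 129, -74], np.float64(0.0))
  (105, [-5, 77, 29, -62, 138, -91], np.float64(0.0))
-45
  (0, [-18, 5, 116, -31, 29, -40], np.float64(0.0))
  (15, [-15, 10, 105, -26, 49, -49], np.float64(0.0))
  (30, [-13, 19, 93, -26, 67, -54], np.float64(0.0))
  (45, [-11, 28, 80, -27, 84, -60], np.float64(0.0))
  (60, [-10, 39, 67, -29, 100, -6
[... 349 characters left out ...]
 [-17, 24, 83, -20, 80, -79], np.float64(0.0))
  (60, [-14, 35, 69, -23, 97, -82], np.float64(0.0))
  (75, [-13, 48, 54, -28, 113, -87], np.float64(0.0))
  (90, [-12, 61, 38, -35, 129, -96], np.float64(0.0))
  (105, [-11, 75, 21, -51, 143, -113], np.float64(0.0))
-12.9
  (0, [-39, 1, 120, 31, 29, -140], np.float64(0.0))
  (15, [-33, 5, 109, 6, 45, -114], np.float64(0.0))
  (30, [-27, 12, 96, -4, 63, -105], np.float64(0.0))
  (45, [-23, 22, 82, -10, 81, -101], np.float64(0.0))
  (60, [-20, 34, 68, -15, 98, -101], np.float64(0.0))
  (75, [-18, 47, 52, -21, 115, -103], np.float64(0.0))
  (90, [-17, 61, 35, -29, 132, -110], np.float64(0.0))
  (105, [-16, 78, 12, -46, 148, -127], np.float64(0.0))
```

```bash
cat > pour.py <<'E'
from look import *
M=np.load("M.npy"); tb=np.array([-.0073,0,.0258])
def pose(az,P,sp):
    Rb=binR(az,P); ob=np.array(sp)-Rb@[.06,0,.043]; return ob+Rb@tb,Rb@M
def seq(p0,R0,ps): 
    for p,Rm in ps: print(*rel(p,Rm,p0,R0))
E
python3 - <<'E'
from pour import *
s,p0,R0=st(); pa,Ra=p0+[0,0,.07],R0; pb,Rb=pose(-45,0,[.61,-.235,.16])
from scipy.spatial.transform import Slerp
S=Slerp([0,1],R.from_matrix([Ra,Rb])); 
seq(p0,R0,[(pa,Ra)]+[((1-t)*pa+t*pb,S(t).as_matrix()) for t in(.25,.5,.75,1)]); print(pb)
E
```

```text
[-0.0403, 0.0001, -0.0572] [0.0, 0.0, 0.0] 1.4
[-0.0791, -0.1133, -0.0252] [0.0513, -0.0001, 0.0729] 2.8
[-0.1179, -0.2267, 0.0068] [0.1026, -0.0002, 0.1458] 5.1
[-0.1567, -0.34, 0.0388] [0.1539, -0.0003, 0.2188] 7.5
[-0.1955, -0.4534, 0.0708] [0.2053, -0.0004, 0.2917] 10.0
[ 0.56241171 -0.18741171  0.1428    ]
```

>>> send_rows(
  commands=[
    {"jaw": 0.6,"offset": [-0.013,0,-0.019],"turn": [0,0,0]},
    {"jaw": 0.6,"offset": [-0.027,0,-0.038],"turn": [0,0,0]},
    {"jaw": 0.6,"offset": [-0.04,0,-0.057],"turn": [0,0,0]},
    {"jaw": 0.6,"offset": [-0.048,-0.022,-0.05],"turn": [0.01,0,0.014]},
    {"jaw": 0.6,"offset": [-0.06,-0.06,-0.04],"turn": [0.027,0,0.039]},
    {"jaw": 0.6,"offset": [-0.074,-0.1,-0.029],"turn": [0.045,0,0.064]},
    {"jaw": 0.6,"offset": [-0.088,-0.14,-0.018],"turn": [0.063,0,0.09]},
    {"jaw": 0.6,"offset": [-0.102,-0.18,-0.006],"turn": [0.081,0,0.116]},
    {"jaw": 0.6,"offset": [-0.115,-0.22,0.005],"turn": [0.1,0,0.142]},
    {"jaw": 0.6,"offset": [-0.129,-0.26,0.016],"turn": [0.118,0,0.167]},
    {"jaw": 0.6,"offset": [-0.143,-0.3,0.027],"turn": [0.136,0,0.193]},
    {"jaw": 0.6,"offset": [-0.157,-0.34,0.039],"turn": [0.154,0,0.219]},
  ],
)

```text
time_s: 21.0
ee_pos: [0.5385, -0.0692, 0.1469]
tool_rot: [-180.0, 35.1, 143.0]
ft_force: [0.8, -0.3, -3.8]
finger_gap: 0.0618
finger_force: 60.0
```

Run:
```python
from pour import *
s,p0,R0=st(); print(s["time_s"],p0,s["tool_rot"],s["ft_force"],s["finger_gap"])
seq(p0,R0,[pose(-45,0,[.61,-.235,.16])])
```

```text
21.0 [ 0.53852128 -0.06917338  0.14689424] [-179.98592296   35.13321351  143.01563231] [ 0.79028739 -0.27162    -3.83778266] 0.061825447364546565
[-0.0714, -0.0801, 0.0553] [0.049, -0.0, 0.0711] 2.4
```

>>> send_rows(
  commands=[
    {"jaw": 0.6,"offset": [-0.018,-0.02,0.014],"turn": [0.012,0,0.018]},
    {"jaw": 0.6,"offset": [-0.042,-0.047,0.033],"turn": [0.029,0,0.042]},
    {"jaw": 0.6,"offset": [-0.06,-0.068,0.047],"turn": [0.042,0,0.06]},
    {"jaw": 0.6,"offset": [-0.071,-0.08,0.055],"turn": [0.049,0,0.071]},
    {"jaw": 0.6,"offset": [-0.071,-0.08,0.055],"turn": [0.049,0,0.071]},
  ],
)

```text
time_s: 21.5
ee_pos: [0.5625, -0.1876, 0.1427]
tool_rot: [180.0, 35.1, 135.2]
ft_force: [0.5, 0.9, -3.7]
finger_gap: 0.0617
finger_force: 60.0
```

Run:
```python
from pour import *
from bench import env
s,p0,R0=st(); print(s["time_s"],p0,s["tool_rot"],s["joint_positions"].round(0)); seq(p0,R0,[pose(-45,0,[.61,-.235,.16])])
c=env.camera("top"); q=yellow(c,(.58,-.2),.13,.07,.22); print(len(q),rect(q),np.percentile(q[:,2],[1,99]))
p1,R1=pose(-45,0,[.61,-.235,.16])
print("tilt A"); seq(p1,R1,[pose(-45,P,[.61,-.235,z]) for P,z in((8,.155),(16,.15),(24,.14),(32,.13),(40,.12),(48,.11),(54,.1))])
p2,R2=pose(-45,54,[.61,-.235,.10])
print("tilt B"); seq(p2,R2,[pose(-45,P,[.61,-.235,z]) for P,z in((60,.096),(66,.092),(72,.09),(78,.09),(84,.09),(90,.09),(96,.09),(102,.09),(106,.09))])
```

```text
21.5 [ 0.56251773 -0.18755063  0.14265112] [179.9734144   35.12696647 135.17044296] [-18.   2. 115. -28.  33. -44.]
[0.0001, 0.0, -0.0002] [-0.0007, -0.0001, -0.0002] 0.0
881 ((568.1227416992188, -190.49554443359375), (61.32288360595703, 118.05734252929688), 46.02164840698242) [0.11693988 0.18800743]
tilt A
[0.0001, -0.0014, -0.0023] [0.0512, 0.0631, -0.036] 0.9
[-0.0005, -0.002, -0.0043] [0.1025, 0.1262, -0.0719] 1.9
[0.0012, -0.002, -0.0019] [0.1537, 0.1893, -0.1079] 2.8
[0.0023, -0.0013, 0.001] [0.2049, 0.2524, -0.1439] 3.7
[0.0031, 0.0, 0.0044] [0.2562, 0.3155, -0.1798] 4.7
[0.0034, 0.0021, 0.0085] [0.3074, 0.3787, -0.2158] 5.6
[0.005, 0.004, 0.0141] [0.3458, 0.426, -0.2428] 6.3
tilt B
[-0.0025, 0.0012, -0.0015] [0.0384, 0.0473, -0.027] 0.7
[-0.0055, 0.0028, -0.0029] [0.0769, 0.0947, -0.0539] 1.4
[-0.0085, 0.0036, -0.0058] [0.1153, 0.142, -0.0809] 2.1
[-0.0116, 0.0037, -0.0101] [0.1537, 0.1893, -0.1079] 2.8
[-0.015, 0.0042, -0.0141] [0.1921, 0.2367, -0.1349] 3.5
[-0.0187, 0.005, -0.0179] [0.2306, 0.284, -0.1618] 4.2
[-0.0226, 0.0062, -0.0212] [0.269, 0.3313, -0.1888] 4.9
[-0.0267, 0.0078, -0.0242] [0.3074, 0.3787, -0.2158] 5.6
[-0.0294, 0.0091, -0.026] [0.333, 0.4102, -0.2338] 6.1
```

```bash
sed -i 's/from_euler("zy"/from_euler("ZY"/' kin.py
python3 - <<'E'
from pour import *
k,_=fit(); s,p0,R0=st(); q0=s["joint_positions"]
for az in(-80,-60,-45,-30):
    q=q0; out=[]
    for P in range(0,111,10):
        p,Rm=pose(az,P,[.61,-.235,.16-.07*min(P,70)/70])
        q,e=ik(p,Rm@R.from_euler("z",-90,degrees=True).as_matrix(),k,q); out.append((P,q.astype(int).tolist(),round(e,3)))
    print(az,*out,sep="\n  ")
p1,R1=pose(-45,0,[.61,-.235,.16])
print("tilt A"); seq(p1,R1,[pose(-45,P,[.61,-.235,z]) for P,z in((8,.155),(16,.15),(24,.14),(32,.13),(40,.12),(48,.11),(54,.1))])
p2,R2=pose(-45,54,[.61,-.235,.10])
print("tilt B"); seq(p2,R2,[pose(-45,P,[.61,-.235,z]) for P,z in((60,.096),(66,.092),(72,.09),(78,.09),(84,.09),(90,.09),(96,.09),(102,.09),(106,.09))])
E
```

```text
-80
  (0, [-6, 18, 96, -39, 60, 1], np.float64(0.0))
  (10, [-11, 16, 93, -26, 62, -10], np.float64(0.0))
  (20, [-16, 16, 90, -14, 66, -21], np.float64(0.0))
  (30, [-21, 18, 86, -4, 71, -30], np.float64(0.0))
  (40, [-26, 21, 82, 4, 78, -37], np.float64(0.0))
  (50, [-30, 26, 77, 11, 86, -42], np.float64(0.0))
  (60, [-34, 31, 72, 17, 93, -46], np.float64(0.0))
  (70, [-38, 37, 66, 23, 102, -48], np.float64(0.0))
  (80, [-40, 44, 59, 28, 110, -49], np.float64(0.0))
  (90, [-43, 51, 53, 34, 119, -48], np.float64(0.0))
  (100, [-44, 58, 46, 41, 127, -45], np.float64(0.0))
  (110, [-45, 65, 39, 49, 134, -40], np.float64(0.0))
-60
  (0, [-11, 8, 108, -37, 44, -18], np.float64(0.0))
  (10, [-15, 8, 103, -22, 51, -34], np.float64(0.0))
  (20, [-19, 11, 97, -11, 59, -45], np.float64(0.0))
  (30, [-23, 15, 90, -3, 69, -52], np.float64(0.0))
  (40, [-27, 20, 83, 2, 79, -57], np.float64(0.0))
  (50, [-30, 27, 76, 7, 89, -61], np.float64(0.0))
  (60, [-32, 34, 68, 11, 99, -63], np.float64(0.0))
  (70, [-34, 42, 59, 15, 109, -63], np.float64(0.0))
  (80, [-36, 50, 49, 19, 120, -62], np.float64
[... 1609 characters left out ...]
057, 0.0, -0.0061] [-0.001, 0.3556, 0.0012] 3.7
[-0.008, -0.0, -0.0033] [-0.0012, 0.4444, 0.0014] 4.7
[-0.011, -0.0, 0.0008] [-0.0014, 0.5333, 0.0017] 5.6
[-0.0122, -0.0001, 0.0067] [-0.0016, 0.6, 0.002] 6.3
tilt B
[-0.0042, -0.0, -0.0029] [-0.0002, 0.0667, 0.0002] 0.7
[-0.0091, -0.0, -0.0054] [-0.0004, 0.1333, 0.0004] 1.4
[-0.014, -0.0, -0.0094] [-0.0005, 0.2, 0.0007] 2.1
[-0.0189, -0.0, -0.0148] [-0.0007, 0.2667, 0.0009] 2.8
[-0.0243, -0.0, -0.0197] [-0.0009, 0.3333, 0.0011] 3.5
[-0.0301, -0.0, -0.024] [-0.0011, 0.4, 0.0013] 4.2
[-0.0364, -0.0, -0.0277] [-0.0013, 0.4667, 0.0015] 4.9
[-0.043, -0.0, -0.0306] [-0.0014, 0.5333, 0.0017] 5.6
[-0.0476, -0.0, -0.0322] [-0.0016, 0.5778, 0.0019] 6.1
```

Run:
```python
from pour import *
k,_=fit(); s,p0,R0=st(); q=s["joint_positions"]
sp=lambda z:[.62,-.22,z]
W=[(-50,5,.16),(-55,10,.155),(-60,15,.15),(-65,20,.145),(-70,25,.14),(-75,30,.13),(-75,37,.12),(-75,44,.11),(-75,51,.10)]
V=[(-75,P,z) for P,z in((57,.096),(63,.092),(69,.09),(75,.09),(81,.09),(87,.09),(93,.09),(99,.09),(105,.09),(109,.09))]
for a,P,z in W+V:
    p,Rm=pose(a,P,sp(z)); q,e=ik(p,Rm@R.from_euler("z",-90,degrees=True).as_matrix(),k,q)
    if P%3==0 or e>1e-3: print(P,q.astype(int),round(e,4),p.round(3))
p1,R1=pose(-45,0,[.61,-.235,.16]); print("A"); seq(p1,R1,[pose(a,P,sp(z)) for a,P,z in W])
p2,R2=pose(-75,51,sp(.10)); print("B"); seq(p2,R2,[pose(a,P,sp(z)) for a,P,z in V])
```

```text
15 [-15  10  99 -16  56 -38] 0.0 [ 0.585 -0.16   0.151]
30 [-20  18  87  -4  71 -34] 0.0 [ 0.603 -0.155  0.149]
51 [-29  27  76  11  86 -46] 0.0 [ 0.606 -0.166  0.141]
57 [-31  31  72  14  92 -48] 0.0 [ 0.607 -0.171  0.143]
63 [-33  34  68  18  97 -49] 0.0 [ 0.608 -0.176  0.144]
69 [-35  38  64  21 102 -50] 0.0 [ 0.61  -0.181  0.147]
75 [-37  42  60  24 108 -51] 0.0 [ 0.611 -0.187  0.151]
81 [-38  46  56  27 113 -50] 0.0 [ 0.613 -0.193  0.154]
87 [-39  50  51  31 119 -50] 0.0 [ 0.615 -0.2    0.156]
93 [-41  55  47  35 124 -48] 0.0 [ 0.616 -0.207  0.158]
99 [-41  59  43  39 129 -46] 0.0 [ 0.618 -0.214  0.159]
105 [-42  64  38  44 134 -43] 0.0 [ 0.62  -0.221  0.159]
A
[0.0002, 0.0237, -0.0074] [0.0298, 0.0554, 0.047] 0.8
[-0.0004, 0.0297, -0.0081] [0.0556, 0.1107, 0.0966] 1.6
[-0.002, 0.0357, -0.0083] [0.0771, 0.1654, 0.1486] 2.5
[-0.0043, 0.0413, -0.008] [0.0943, 0.2195, 0.2029] 3.3
[-0.0075, 0.0465, -0.007] [0.107, 0.2728, 0.2593] 4.1
[-0.0083, 0.0511, -0.0013] [0.1152, 0.3249, 0.3176] 4.9
[-0.0092, 0.0497, 0.0017] [0.096, 0.4007, 0.3262] 5.5
[-0.0104, 0.0478, 0.0055] [0.0763, 0.4766, 0.3341] 6.2
[-0.012, 0.0455, 0.0102] [0.0561, 0.5524, 0.3413] 6.8
B
[-0.004, -0.0, -0.0028] [-0.0002, 0.0667, 0.0002] 0.7
[-0.0087, -0.0, -0.0053] [-0.0004, 0.1333, 0.0004] 1.4
[-0.0135, -0.0, -0.0092] [-0.0005, 0.2, 0.0007] 2.1
[-0.0184, -0.0, -0.0147] [-0.0007, 0.2667, 0.0009] 2.8
[-0.0238, -0.0, -0.0195] [-0.0009, 0.3333, 0.0011] 3.5
[-0.0296, -0.0, -0.0238] [-0.0011, 0.4, 0.0013] 4.2
[-0.0359, -0.0, -0.0275] [-0.0013, 0.4667, 0.0015] 4.9
[-0.0425, -0.0, -0.0305] [-0.0014, 0.5333, 0.0017] 5.6
[-0.0495, -0.0, -0.0328] [-0.0016, 0.6, 0.002] 6.3
[-0.0542, -0.0, -0.0339] [-0.0017, 0.6444, 0.0021] 6.8
```

>>> send_rows(
  commands=[
    {"jaw": 0.6,"offset": [0,0.024,-0.007],"turn": [0.03,0.055,0.047]},
    {"jaw": 0.6,"offset": [0,0.03,-0.008],"turn": [0.056,0.111,0.097]},
    {"jaw": 0.6,"offset": [-0.002,0.036,-0.008],"turn": [0.077,0.165,0.149]},
    {"jaw": 0.6,"offset": [-0.004,0.041,-0.008],"turn": [0.094,0.22,0.203]},
    {"jaw": 0.6,"offset": [-0.007,0.046,-0.007],"turn": [0.107,0.273,0.259]},
    {"jaw": 0.6,"offset": [-0.008,0.051,-0.001],"turn": [0.115,0.325,0.318]},
    {"jaw": 0.6,"offset": [-0.009,0.05,0.002],"turn": [0.096,0.401,0.326]},
    {"jaw": 0.6,"offset": [-0.01,0.048,0.005],"turn": [0.076,0.477,0.334]},
    {"jaw": 0.6,"offset": [-0.012,0.045,0.01],"turn": [0.056,0.552,0.341]},
    {"jaw": 0.6,"offset": [-0.012,0.045,0.01],"turn": [0.056,0.552,0.341]},
  ],
)

```text
time_s: 22.55
ee_pos: [0.6045, -0.1666, 0.1382]
tool_rot: [180.0, -15.9, 105.1]
ft_force: [-0.5, 0.8, -3.5]
finger_gap: 0.062
finger_force: 60.0
```

Run:
```python
from pour import *
from bench import env
s,p0,R0=st(); print(s["time_s"],p0,s["tool_rot"],s["ft_force"]); p2,R2=pose(-75,51,[.62,-.22,.10]); print(p2); seq(p0,R0,[(p2,R2)])
c=env.camera("top"); q=yellow(c,(.62,-.2),.13,.05,.3); print(len(q),rect(q),np.percentile(q[:,2],[1,99]))
```

```text
22.55 [ 0.60450943 -0.16661321  0.13822541] [179.95391632 -15.88220644 105.12968135] [-0.5271132   0.82686989 -3.53879922]
[ 0.60557856 -0.16617845  0.14147761]
[0.001, 0.0011, -0.0031] [-0.002, -0.0002, -0.0003] 0.1
1014 ((600.8267822265625, -160.30654907226562), (63.40346145629883, 93.06562042236328), 16.569671630859375) [0.09843906 0.20695781]
```

Over the tray as planned. Now pour.

>>> send_rows(
  commands=[
    {"jaw": 0.6,"offset": [-0.004,0,-0.003],"turn": [0,0.067,0]},
    {"jaw": 0.6,"offset": [-0.009,0,-0.005],"turn": [0,0.133,0]},
    {"jaw": 0.6,"offset": [-0.013,0,-0.009],"turn": [0,0.2,0]},
    {"jaw": 0.6,"offset": [-0.018,0,-0.015],"turn": [0,0.267,0]},
    {"jaw": 0.6,"offset": [-0.024,0,-0.019],"turn": [0,0.333,0]},
    {"jaw": 0.6,"offset": [-0.03,0,-0.024],"turn": [0,0.4,0]},
    {"jaw": 0.6,"offset": [-0.036,0,-0.027],"turn": [-0.001,0.467,0.001]},
    {"jaw": 0.6,"offset": [-0.042,0,-0.03],"turn": [-0.001,0.533,0.002]},
    {"jaw": 0.6,"offset": [-0.049,0,-0.033],"turn": [-0.002,0.6,0.002]},
    {"jaw": 0.6,"offset": [-0.054,0,-0.034],"turn": [-0.002,0.644,0.002]},
    {"jaw": 0.6,"offset": [-0.054,0,-0.034],"turn": [-0.002,0.644,0.002]},
    {"jaw": 0.6,"offset": [-0.054,0,-0.034],"turn": [-0.002,0.644,0.002]},
  ],
)

```text
time_s: 23.8
ee_pos: [0.6215, -0.2205, 0.1589]
tool_rot: [179.4, -73.7, 105.8]
ft_force: [-0.5, 0.6, -1.5]
finger_gap: 0.0618
finger_force: 60.0
```

>>> send_rows(
  commands=[
    {"jaw": 0.6,"offset": [0,0,0],"turn": [0,0,0]},
    {"jaw": 0.6,"offset": [0,0,0],"turn": [0,0,0]},
    {"jaw": 0.6,"offset": [0,0,0],"turn": [0,0,0]},
    {"jaw": 0.6,"offset": [0,0,0],"turn": [0,0,0]},
  ],
)

```text
time_s: 24.2
ee_pos: [0.6211, -0.2219, 0.1599]
tool_rot: [179.1, -73.7, 106.0]
ft_force: [0.8, -0.1, -1.3]
finger_gap: 0.0615
finger_force: 60.0
```

Run:
```python
from pour import *
from bench import env
s,p0,R0=st(); print(s["time_s"],p0,s["tool_rot"],s["ft_force"],s["finger_gap"],s["joint_positions"].round(0))
ims=[]
for n in("scene","top"):
    c=env.camera(n); np.savez(n+"9.npz",**c); ims.append(c["pixels"])
a=cv2.resize(ims[0][140:260,130:260],None,fx=3,fy=3); b=cv2.resize(ims[1][150:270,310:440],None,fx=3,fy=3)
cv2.imwrite("pics/pour.png",np.hstack([a,b]))
```

```text
24.2 [ 0.62109488 -0.22192227  0.15989458] [179.10103645 -73.74155853 105.97334556] [ 0.79216213 -0.10459608 -1.28051909] 0.061479612636006764 [-43.  67.  36.  48. 137. -41.]
```

View pics/pour.png

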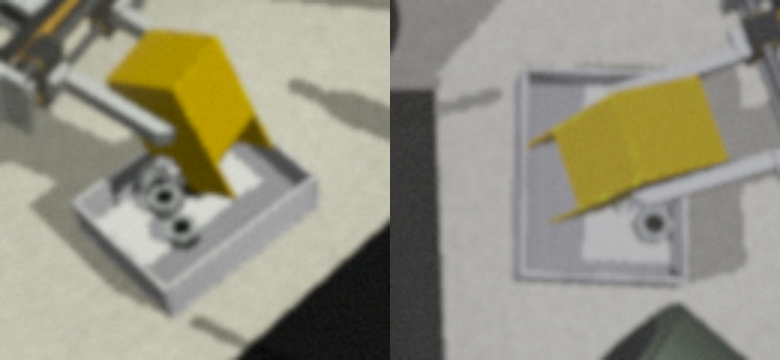

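The picture shows nuts lying in the tray at (163,190) and (180,228) in the scene crop and (655,222) in the top crop. The wrist force is back to the empty bin's value. Next I lift, tilt back and carry the bin to the mat.

Run:
```python
from pour import *
from scipy.spatial.transform import Slerp
k,_=fit(); s,p0,R0=st(); q=s["joint_positions"]
print("up", (R0.T@[0,0,.09]).round(3)); pu=p0+[0,0,.09]
def bp(az,P,ob): Rb=binR(az,P); return np.array(ob)+Rb@tb,Rb@M
A=[pose(-75,P,[.62,-.22+(100-P)*.0006,.18]) for P in(95,80,65,50)]
seq(pu,R0,A)
for p,Rm in A: q,e=ik(p,Rm@R.from_euler("z",-90,degrees=True).as_matrix(),k,q); print(q.astype(int),round(e,4))
B=[bp(az,P,ob) for az,P,ob in((-65,36,(.605,-.1,.14)),(-55,22,(.6,-.06,.12)),(-45,8,(.59,-.02,.11)),(-35,0,(.585,0,.10)))]
print("B"); seq(*A[-1],B)
for p,Rm in B: q,e=ik(p,Rm@R.from_euler("z",-90,degrees=True).as_matrix(),k,q); print(q.astype(int),round(e,4),p.round(3))
```

```text
up [ 0.086  0.    -0.025]
[0.0039, 0.0004, 0.0159] [-0.0018, -0.1548, 0.0008] 1.6
[0.0061, 0.0028, 0.0424] [-0.0012, -0.3215, 0.0005] 3.4
[0.0036, 0.0051, 0.0682] [-0.0006, -0.4882, 0.0003] 5.1
[-0.0032, 0.0074, 0.0921] [0.0001, -0.6548, -0.0] 6.9
[-41  51  43  40 131 -42] 0.0
[-37  40  54  29 119 -46] 0.0
[-33  30  64  20 106 -46] 0.0
[-26  22  74  11  93 -42] 0.0
B
[0.0102, 0.0102, 0.06] [0.0157, -0.1548, -0.1108] 2.0
[0.0502, 0.0152, 0.0898] [0.0042, -0.3072, -0.2254] 4.0
[0.0931, 0.0131, 0.1116] [-0.0352, -0.4548, -0.3403] 6.0
[0.1127, 0.0106, 0.1279] [-0.0792, -0.531, -0.453] 7.4
[-18  19  83   0  77 -43] 0.0 [ 0.609 -0.108  0.165]
[ -8  13  94 -10  62 -39] 0.0 [ 0.602 -0.062  0.147]
[  0   7 106 -25  48 -30] 0.0 [ 0.587 -0.017  0.137]
[  4   4 115 -36  37 -25] 0.0 [0.579 0.004 0.126]
```

>>> send_rows(
  commands=[
    {"jaw": 0.6,"offset": [0.03,0,-0.009],"turn": [0,0,0]},
    {"jaw": 0.6,"offset": [0.06,0,-0.018],"turn": [0,0,0]},
    {"jaw": 0.6,"offset": [0.086,0,-0.025],"turn": [0,0,0]},
    {"jaw": 0.6,"offset": [0.086,0,-0.025],"turn": [0,0,0]},
  ],
)

```text
time_s: 24.7
ee_pos: [0.6213, -0.2231, 0.2532]
tool_rot: [178.0, -73.4, 107.0]
ft_force: [0.4, -0.2, -1.7]
finger_gap: 0.0618
finger_force: 60.0
```

>>> send_rows(
  commands=[
    {"jaw": 0.6,"offset": [0.002,0,0.008],"turn": [0,-0.077,0]},
    {"jaw": 0.6,"offset": [0.004,0,0.016],"turn": [-0.001,-0.155,0]},
    {"jaw": 0.6,"offset": [0.005,0.002,0.029],"turn": [-0.001,-0.238,0]},
    {"jaw": 0.6,"offset": [0.006,0.003,0.042],"turn": [-0.001,-0.321,0]},
    {"jaw": 0.6,"offset": [0.005,0.004,0.055],"turn": [0,-0.405,0]},
    {"jaw": 0.6,"offset": [0.004,0.005,0.068],"turn": [0,-0.488,0]},
    {"jaw": 0.6,"offset": [0,0.006,0.08],"turn": [0,-0.57,0]},
    {"jaw": 0.6,"offset": [-0.003,0.007,0.092],"turn": [0,-0.655,0]},
    {"jaw": 0.6,"offset": [-0.003,0.007,0.092],"turn": [0,-0.655,0]},
  ],
)

```text
time_s: 25.6
ee_pos: [0.6024, -0.1304, 0.2192]
tool_rot: [179.9, -15.0, 105.5]
ft_force: [-0.1, -0.5, -0.7]
finger_gap: 0.062
finger_force: 60.0
```

>>> send_rows(
  commands=[
    {"jaw": 0.6,"offset": [0.005,0.005,0.03],"turn": [0.008,-0.077,-0.055]},
    {"jaw": 0.6,"offset": [0.01,0.01,0.06],"turn": [0.016,-0.155,-0.111]},
    {"jaw": 0.6,"offset": [0.03,0.013,0.075],"turn": [0.01,-0.231,-0.168]},
    {"jaw": 0.6,"offset": [0.05,0.015,0.09],"turn": [0.004,-0.307,-0.225]},
    {"jaw": 0.6,"offset": [0.072,0.014,0.1],"turn": [-0.016,-0.381,-0.283]},
    {"jaw": 0.6,"offset": [0.093,0.013,0.112],"turn": [-0.035,-0.455,-0.34]},
    {"jaw": 0.6,"offset": [0.113,0.011,0.128],"turn": [-0.079,-0.531,-0.453]},
    {"jaw": 0.6,"offset": [0.113,0.011,0.128],"turn": [-0.079,-0.531,-0.453]},
    {"jaw": 0.6,"offset": [0.113,0.011,0.128],"turn": [-0.079,-0.531,-0.453]},
  ],
)

```text
time_s: 26.5
ee_pos: [0.574, 0.0045, 0.1208]
tool_rot: [-179.6, 34.7, 145.5]
ft_force: [-1.3, 0.1, -1.0]
finger_gap: 0.0618
finger_force: 60.0
```

Run:
```python
from pour import *
from bench import env
s,p0,R0=st(); print(s["time_s"],p0,s["tool_rot"],s["ft_force"],s["finger_gap"])
Rb=binR(-35); pt=np.array([.585,0,.02])+Rb@tb; print(pt); seq(p0,R0,[(pt,Rb@M)])
for n in("scene","top"):
    c=env.camera(n); q=yellow(c,(.585,0),.13,.06,.2); f=(q-p0)@Rb*1000; print(n,len(q),rect(q),np.percentile(q[:,2],[1,99]),np.percentile(f,[1,99],0).round(1).tolist())
    w=cloud(c); h=cv2.cvtColor(c["pixels"],cv2.COLOR_BGR2HSV); T=binR(-3.4); t=(w-[.6275,-.239,0])@T
    m=(abs(t[...,0])<.08)&(abs(t[...,1])<.06)&(t[...,2]>.013)&(t[...,2]<.06)
    k,l,st_,ct=cv2.connectedComponentsWithStats(m.astype(np.uint8)); print([(x[4],c_.round(0).tolist()) for x,c_ in zip(st_[1:],ct[1:]) if x[4]>8])
    cv2.imwrite(f"pics/tray_{n}.png",c["pixels"])
```

```text
26.5 [0.5740131  0.00454726 0.12081169] [-179.63354449   34.69711307  145.50453802] [-1.27411465  0.07473056 -0.98123398] 0.0618127321650703
[0.57902019 0.00418711 0.0458    ]
[0.0391, 0.0029, 0.0641] [-0.0029, -0.0048, 0.0029] 1.5
scene 1743 ((580.6124267578125, 1.034942626953125), (84.64888000488281, 120.2180404663086), 56.077003479003906) [0.09524289 0.16637005] [[-50.5, -32.4, -25.6], [66.5, 31.0, 45.6]]
[(np.int32(429), [189.0, 203.0])]
top 1493 ((583.2844848632812, 1.2005615234375), (62.42556381225586, 119.52291870117188), 55.59642028808594) [0.09651778 0.1676663 ] [[-49.1, -28.2, -24.3], [67.8, 32.8, 46.9]]
[(np.int32(566), [397.0, 210.0]), (np.int32(115), [375.0, 198.0])]
```

>>> send_rows(
  commands=[
    {"jaw": 0.6,"offset": [0.015,0.001,0.025],"turn": [-0.003,-0.005,0.003]},
    {"jaw": 0.6,"offset": [0.03,0.002,0.05],"turn": [-0.003,-0.005,0.003]},
    {"jaw": 0.6,"offset": [0.039,0.003,0.064],"turn": [-0.003,-0.005,0.003]},
    {"jaw": 0.6,"offset": [0.043,0.003,0.07],"turn": [-0.003,-0.005,0.003]},
    {"jaw": 0.6,"offset": [0.045,0.003,0.073],"turn": [-0.003,-0.005,0.003]},
    {"jaw": 0.6,"offset": [0.047,0.003,0.075],"turn": [-0.003,-0.005,0.003]},
    {"jaw": 0.6,"offset": [0.047,0.003,0.075],"turn": [-0.003,-0.005,0.003]},
  ],
)

```text
time_s: 27.3
ee_pos: [0.5851, 0.004, 0.0377]
tool_rot: [179.4, 35.6, 144.8]
ft_force: [0.3, -0.1, -1.9]
finger_gap: 0.0615
finger_force: 60.0
```

>>> send_rows(
  commands=[
    {"jaw": 0.6,"offset": [0.001,0,0.001],"turn": [0,0,0]},
    {"jaw": 0.6,"offset": [0.001,0,0.001],"turn": [0,0,0]},
    {"jaw": 0.6,"offset": [0.001,0,0.001],"turn": [0,0,0]},
  ],
)

```text
time_s: 27.6
ee_pos: [0.5843, 0.0045, 0.0361]
tool_rot: [179.4, 35.6, 144.8]
ft_force: [-0.2, -0.0, -2.0]
finger_gap: 0.0617
finger_force: 60.0
```

Run:
```python
from pour import *
from bench import env
s,p0,R0=st(); print(s["time_s"],p0,s["tool_rot"],s["ft_force"])
for n in("scene","top"):
    c=env.camera(n); q=yellow(c,(.585,0),.13,.0,.09); f=(q-p0)@binR(-35)*1000; print(n,len(q),rect(q),np.percentile(q[:,2],[1,99]))
```

```text
27.6 [0.58426322 0.00445817 0.03607715] [179.43189073  35.58652601 144.84324644] [-0.2435216  -0.03775806 -1.96123529]
scene 1778 ((578.892822265625, -24.16705322265625), (228.72142028808594, 172.16346740722656), 17.991994857788086) [0.00114792 0.08172352]
top 1265 ((593.694091796875, 5.990806579589844), (73.64823150634766, 120.78894805908203), 55.99993896484375) [0.00932291 0.08123439]
```

>>> send_rows(
  commands=[
    {"jaw": 0.6,"offset": [0.001,0,0.002],"turn": [0.003,0.005,-0.003]},
    {"jaw": 0.6,"offset": [0.003,0,0.004],"turn": [0.003,0.005,-0.003]},
    {"jaw": 0.6,"offset": [0.003,0,0.005],"turn": [0.003,0.005,-0.003]},
    {"jaw": 0.6,"offset": [0.003,0,0.005],"turn": [0.003,0.005,-0.003]},
  ],
)

```text
time_s: 28.1
ee_pos: [0.5846, 0.0041, 0.0297]
tool_rot: [179.9, 35.1, 145.2]
ft_force: [0.5, -0.8, -0.0]
finger_gap: 0.0617
finger_force: 60.0
```

>>> send_rows(
  commands=[
    {"jaw": 0.6,"offset": [0.001,0,0.001],"turn": [0,0,0]},
    {"jaw": 0.6,"offset": [0.001,0,0.001],"turn": [0,0,0]},
    {"jaw": 0.6,"offset": [0.001,0,0.001],"turn": [0,0,0]},
  ],
)

```text
time_s: 28.4
ee_pos: [0.5849, 0.004, 0.0296]
tool_rot: [180.0, 35.2, 145.2]
ft_force: [-4.3, 0.1, 7.6]
finger_gap: 0.0616
finger_force: 60.0
```

>>> send_rows(
  commands=[
    {"jaw": 0.6,"offset": [0.0005,0,0.001],"turn": [0,0,0]},
    {"jaw": 0.6,"offset": [0.0005,0,0.001],"turn": [0,0,0]},
    {"jaw": 0.6,"offset": [0.0005,0,0.001],"turn": [0,0,0]},
  ],
)

```text
time_s: 28.7
ee_pos: [0.5854, 0.0039, 0.0297]
tool_rot: [179.9, 35.3, 145.2]
ft_force: [-7.4, 1.9, 15.4]
finger_gap: 0.0617
finger_force: 60.0
```

>>> send_rows(
  commands=[
    {"jaw": 0.6,"offset": [-0.001,0,-0.0015],"turn": [0,0,0]},
    {"jaw": 0.6,"offset": [-0.001,0,-0.0015],"turn": [0,0,0]},
    {"jaw": 1,"offset": [-0.001,0,-0.0015],"turn": [0,0,0]},
    {"jaw": 1,"offset": [-0.001,0,-0.0015],"turn": [0,0,0]},
    {"jaw": 1,"offset": [-0.001,0,-0.0015],"turn": [0,0,0]},
    {"jaw": 1,"offset": [-0.001,0,-0.0015],"turn": [0,0,0]},
    {"jaw": 1,"offset": [-0.001,0,-0.0015],"turn": [0,0,0]},
  ],
)

```text
time_s: 29.4
ee_pos: [0.5842, 0.0041, 0.0288]
tool_rot: [179.9, 35.1, 145.2]
ft_force: [0.3, 1.0, 0.6]
finger_gap: 0.0933
finger_force: 0.0
```

>>> send_rows(
  commands=[
    {"jaw": 1,"offset": [0,0,-0.02],"turn": [0,0,0]},
    {"jaw": 1,"offset": [0,0,-0.06],"turn": [0,0,0]},
    {"jaw": 1,"offset": [0,0,-0.1],"turn": [0,0,0]},
    {"jaw": 1,"offset": [0,0,-0.15],"turn": [0,0,0]},
    {"jaw": 1,"offset": [0,0,-0.18],"turn": [0,0,0]},
    {"jaw": 1,"offset": [0,0,-0.18],"turn": [0,0,0]},
    {"jaw": 1,"offset": [0,0,-0.18],"turn": [0,0,0]},
  ],
)

```text
time_s: 30.1
ee_pos: [0.4994, 0.0634, 0.1767]
tool_rot: [179.8, 35.2, 145.2]
ft_force: [0.2, -0.5, -0.1]
finger_gap: 0.094
finger_force: 0.0
```

Run:
```python
from look import *
from bench import env
s,p0,R0=st(); print(s["time_s"],p0,s["ft_force"]); ims=[]
for n in("scene","top"):
    c=env.camera(n); ims.append(c["pixels"]); q=yellow(c,(.585,0),.1,.02,.09); print(n,len(q),rect(q),np.percentile(q[:,2],[1,99]))
    w=cloud(c); X,Y,Z=[w[...,i] for i in range(3)]
    m=((Z>.012)&(Z<.058)&(X>.5)&(X<.75)&(Y<-.15)&(Y>-.34)).astype(np.uint8); k,l,s_,_=cv2.connectedComponentsWithStats(m); i=1+np.argmax(s_[1:,4]); print("tray",rect(w[l==i]))
    h=cv2.cvtColor(c["pixels"],cv2.COLOR_BGR2HSV); g=w[(h[...,0]>100)&(h[...,0]<130)&(h[...,1]>140)&(np.hypot(X-.43,Y+.135)<.05)]; print("glue",np.median(g,0))
a=cv2.resize(ims[0][130:350,120:420],None,fx=1.5,fy=1.5); b=cv2.resize(ims[1][160:260,340:420],None,fx=3.3,fy=3.3)[:a.shape[0]]
cv2.imwrite("pics/end.png",np.hstack([a,b]))
```

```text
30.1 [0.4993943  0.06340997 0.17669207] [ 0.23927003 -0.51185841 -0.11335596]
scene 1258 ((590.1844482421875, -0.6393699645996094), (64.87925720214844, 120.73811340332031), 55.05585479736328) [0.0204755  0.07508732]
tray ((626.324951171875, -239.96875), (134.13682556152344, 172.28807067871094), 86.4924545288086)
glue [ 0.43567976 -0.13868517  0.053502  ]
top 645 ((591.833251953125, 1.4112548828125), (62.27350616455078, 120.90654754638672), 55.34778594970703) [0.02033529 0.07514181]
tray ((628.260498046875, -237.76547241210938), (130.6638946533203, 170.39846801757812), 86.80794525146484)
glue [ 0.42306425 -0.13242414  0.07238218]
```

View pics/end.png

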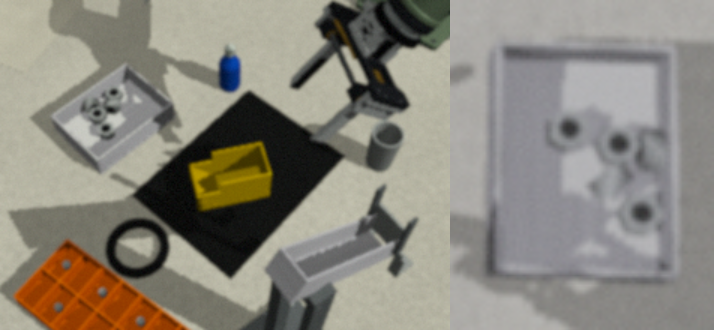

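The last picture shows the bin upright and empty on the mat, the chute empty with its gate shut, and the tray where it was. In the right crop five nuts lie in the tray: three flat at (570,128), (620,143) and (641,212), and two on edge at (650,150) and (615,185). The bystanders stand as before.

```bash
python3 -c "
from bench import env
print(env.hand_in())"
```

```text
the job is handed in; nothing more can be done
None
```

The job is handed in at about 30 s of the 72 s. The last views show all five nuts in the tray, the empty bin upright and released on the mat, the gate shut, and the tray, bottle, cup and ring where they started.

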